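# Load and seal the dry box

### The arm

A 6-joint arm with a two-finger parallel gripper is mounted at the origin on the work surface. World frame = base frame: x ahead of the robot, y to its left, z up, the work surface at z = 0. Lengths are in m, angles in rad, forces in N, time in s.
With the tool pointing down it reaches from about 0.35 to 0.85 m from the base axis. Payload 8.1 kg.
Tool frame: the origin (TCP) lies on the centre line of the jaws, within the pads' length; the fingertips stand 22 mm ahead of it and the grasp point (between the pads) lies 3 mm ahead of it; z points along the fingers, y is the direction in which the jaws open and shut (so a half turn about z gives the same grasp; the last joint's range is limited). The gripper opens to 93 mm and grips with 3 to 60 N. Pads are 15 mm wide; open, the fingers measure 128 mm over their backs; the gripper's body (75 mm by 188 mm) begins 65 mm behind the grasp point.
Start: joints at [-1.364, 0.13, 1.488, -0, 1.523, -0.085], TCP at [0.173, -0.575, 0.241] pointing down, gripper open.
Joint ranges: [-2.96, 2.96], [-0.89, 2.26], [0.02, 2.5], [-1.34, 4.48], [0, 2.73], [-2.66, 2.66]. Speed limits (rad/s): [2.39, 2.39, 2.79, 3.14, 3.14, 3.14].

### API

Orientations are given as a unit quaternion [w, x, y, z].
In Python, from cell import sensors, optics, env gives the robot as it stands.
- The arm moves only by the tool step_arm, never from a script. Its arguments are lists of equal length, an entry for each row: "jaw": the opening, from -1 (shut) to 1 (fully open); "linear": the shift along the tool's x, y, z in mm, a list of three; "rotation": the turn, a rotation vector about the tool's x, y, z in rad, a list of three. A call has 1 to 8 rows; each row is the pose to reach, as a shift and turn from the pose commanded when the call began, along the tool's axes at that moment; what a row does not reach only later rows make up. A row lasts 1/10 s, in which the tool goes at most 50 mm and 8.59 degrees, less where a joint would pass 70% of its speed; a pose out of reach is approached as far as the arm can. A call with a gripper value outside its range is refused whole. The fingers move at their own pace and stop on an object; "force" is the grip in N (left out, the last holds). Time passes only in rows, so rows that repeat a pose let the fingers close. It gives the time, the measured TCP pose, the force and the opening at its end, in the units of the state.
- sensors.get_obs(): the state, without advancing time (a new reading comes with each control period).
- optics.get_image(name): name is "side" or "top" or "wrist"; returns a dict with "color" (420x560x3 uint8, red, green, blue), "fx", "fy", "cx", "cy" (pixels), "D" ([k1, k2, p1, p2, k3] as OpenCV has them; the pictures are not rectified), "R" (3x3) and "t" (3): a world point X has camera coordinates R X + t. Camera axes: x right, y down, z forward; pixel columns grow to the right and rows downward; lengths in m; the calibration is good to about 2 mm. A picture is of the moment at which its call begins. There is no depth.
- env.job_done(): hands the job in, once; it reports no verdict.
The state is a dict: "t": time; "joints": joint angles; "joint_vel": joint speeds; "joint_efforts": joint torques, N m; "tcp_pos": TCP position; "tcp_rot": TCP orientation; "force": force on the tool from outside, world axes, zero at the start; "moment": the same for the moment, N m; "grip_width": finger opening in m.
Only numpy, scipy, OpenCV 4.12 (cv2) and the standard library are available. Lean on these libraries where they do the work, as an engineer would, in place of code of your own. Each camera call takes 0.05 s, during which the arm holds its last target.

### The job

Press the latch button on the drawer unit so that its drawer springs open by itself, and stand the desiccant cartridge from it and every carrier case lying on the bench upright on the floor of the dry box, each in a bay. Then lay the lid on the box and press its corners down one at a time, each fully down before the next, all four in turn, until it sits flush all round. Push the empty drawer shut until it latches, before or after closing the box, and leave the phone, the tape and the bottle where they are.

Things in the scene. Friction and masses are not known exactly. Their poses are not given: they have to be found in the camera images.
- drybox: white open-topped dry box, fixed to the bench; inside 140 (own x) x 212 mm (own y), inner floor 6 mm and rim 80 mm above its origin, which is the centre of its underside. Three low dividers (4 thick, 14 mm high) make four bays, each 140 x 50 mm, centred on own y = -81, -27, 27, 81 mm; a bay holds one case, its length along own x, or the cartridge
- rim (a point): centre of the dry box's mouth at rim height, 80 mm above the box's origin. An outward flange makes the rim 180 (own x) x 252 mm (own y) over all; a black gasket block stands 8 mm proud at each of its corners (the pads)
- pad0 (a joint): black rubber gasket corner block, 16 mm square, on the dry box's rim at own x = -80, y = 116 mm. 0: stands 8 mm above the rim; 0.008 m: pressed flush with the rim. It takes about 10 N to push down, stays where it is pushed, and does not come up again. Meant to be pressed through the lid
- pad1 (a joint): black rubber gasket corner block, 16 mm square, on the dry box's rim at own x = -80, y = -116 mm. 0: stands 8 mm above the rim; 0.008 m: pressed flush with the rim. It takes about 10 N to push down, stays where it is pushed, and does not come up again. Meant to be pressed through the lid
- pad2 (a joint): black rubber gasket corner block, 16 mm square, on the dry box's rim at own x = 80, y = -116 mm. 0: stands 8 mm above the rim; 0.008 m: pressed flush with the rim. It takes about 10 N to push down, stays where it is pushed, and does not come up again. Meant to be pressed through the lid
- pad3 (a joint): black rubber gasket corner block, 16 mm square, on the dry box's rim at own x = 80, y = 116 mm. 0: stands 8 mm above the rim; 0.008 m: pressed flush with the rim. It takes about 10 N to push down, stays where it is pushed, and does not come up again. Meant to be pressed through the lid
- lid: aluminium lid of the dry box, loose on the bench at the start, 0.3 kg: plate 196 (own x) x 268 (own y) x 8 mm with a skirt, flaring outward, 18 mm down, that goes over the box's flange with 4 mm play each side. Origin at the centre of the plate's underside, z up. It goes on with own y along the box's own y, either way round. Its underside is 88 mm above the box's origin on the unpressed gasket, 80 mm when seated
- lid_handle (a point): top of the lid's black handle, 38 mm above the plate's underside: a bar over the lid's centre, 110 long (own y), 14 wide (own x) and 30 mm high, its lower part 12 wide. The lid is rigid: while one corner is pressed down the opposite corner may tip up, until all four are down
- lid_corner0 (a point): point on the underside of the lid's plate at own x = -80, y = 116 mm, over one gasket corner; the spot to press is the plate's top, 8 mm above it
- lid_corner1 (a point): point on the underside of the lid's plate at own x = -80, y = -116 mm, over one gasket corner; the spot to press is the plate's top, 8 mm above it
- lid_corner2 (a point): point on the underside of the lid's plate at own x = 80, y = -116 mm, over one gasket corner; the spot to press is the plate's top, 8 mm above it
- lid_corner3 (a point): point on the underside of the lid's plate at own x = 80, y = 116 mm, over one gasket corner; the spot to press is the plate's top, 8 mm above it
- unit: low grey drawer unit, fixed: 190 deep (own x) x 170 wide (own y) x 90 mm high; origin at the centre of its underside; its drawer front faces own -x
- drawer (a joint): how far the unit's sprung drawer stands out towards the unit's own -x, in m: 0 to 0.003 shut and latched, 0.1 fully open. A spring of 4 N (shut) to 1.5 N (open) drives it out as soon as the latch is pressed. Pushed in at its front all the way to 0 (up to about 12 N) it snaps past the latch and stays
- drawer_front (a point): centre of the outer face of the white drawer front (156 wide, 74 mm high; no handle), 43 mm above the bench; moves with the drawer. 58 mm behind this face is the centre of the square pocket where the cartridge stands, its floor 12 mm above the bench; pocket walls reach 24 mm, the drawer's sides 32 mm and its front 80 mm above the bench
- latch_top (a point): centre of the top of the latch button, a round aluminium button 32 mm across standing 16 mm above the top of the drawer unit, on its middle line. Pressed straight down 12 mm at most, 3 N to start, 6 N fully down; it lets the drawer go by about 9 mm and springs back
- cartridge: white desiccant cartridge in the drawer (hidden until it opens): drum 44 mm across, 30 mm high, grip rib on top 36 long (own x) x 12 thick (own y) x 28 mm high, 58 mm high in all; 0.1 kg. Origin at the centre of its underside, z up. Grip the rib across its 12 mm, fingers closing along own y
- case0: black plastic carrier case lying flat on the bench (may be absent): a block 80 (own x) x 40 (own y) x 22 mm high with a grip rib on top, centred, 12 thick (own x) x 34 long (own y) x 28 mm high, so 50 mm high in all; about 0.12 kg. Origin at the centre of its underside, z up. Grip the rib across its 12 mm, fingers closing along own x
- case1: black plastic carrier case lying flat on the bench (may be absent): a block 80 (own x) x 40 (own y) x 22 mm high with a grip rib on top, centred, 12 thick (own x) x 34 long (own y) x 28 mm high, so 50 mm high in all; about 0.12 kg. Origin at the centre of its underside, z up. Grip the rib across its 12 mm, fingers closing along own x
- case2: black plastic carrier case lying flat on the bench (may be absent): a block 80 (own x) x 40 (own y) x 22 mm high with a grip rib on top, centred, 12 thick (own x) x 34 long (own y) x 28 mm high, so 50 mm high in all; about 0.12 kg. Origin at the centre of its underside, z up. Grip the rib across its 12 mm, fingers closing along own x
- phone: bystander: black phone 148 x 72 x 9 mm lying flat; leave alone
- tape: bystander: roll of green tape 90 mm across, 24 mm high; leave alone
- bottle: bystander: white bottle 60 mm across, 150 mm high; leave alone
Mind the look-alikes: they are no part of the job. Leave any green or orange look-alike of the case2 alone.

How it is judged:
On the way, in this order (a step that is already met when the one before it is completed fails the run):
1. the latch has let the drawer spring fully out, with nothing of the robot touching it (value of joint drawer above 0.09 m and contact force between each of the fingers, the arm and drawer below 0.5 N), for 0.2 s.
2. the cartridge and every case stand upright on the floor of the dry box (x of case0 in the frame of drybox between -0.06 and 0.06 m and y of case0 in the frame of drybox between -0.105 and 0.105 m and z of case0 in the frame of drybox between 0 and 0.012 m and angle between each of case0, case1, case2, cartridge's own z axis and vertical below 0.12 rad and x of case1 in the frame of drybox between -0.06 and 0.06 m and y of case1 in the frame of drybox between -0.105 and 0.105 m and z of case1 in the frame of drybox between 0 and 0.012 m and x of case2 in the frame of drybox between -0.06 and 0.06 m and y of case2 in the frame of drybox between -0.105 and 0.105 m and z of case2 in the frame of drybox between 0 and 0.012 m and x of cartridge in the frame of drybox between -0.06 and 0.06 m and y of cartridge in the frame of drybox between -0.105 and 0.105 m and z of cartridge in the frame of drybox between 0 and 0.012 m), for 0.2 s.
3. the lid lies on the box with one corner pressed down and the other three still up (horizontal distance between lid and drybox below 0.015 m and z of lid in the frame of drybox below 0.1 m and angle between lid's own z axis and vertical below 0.15 rad and ((value of joint pad0 above 0.0055 m and value of joint each of pad1, pad2, pad3 below 0.004 m) or (value of joint pad1 above 0.0055 m and value of joint each of pad0, pad2, pad3 below 0.004 m) or (value of joint pad2 above 0.0055 m and value of joint each of pad0, pad1, pad3 below 0.004 m) or (value of joint pad3 above 0.0055 m and value of joint each of pad0, pad1, pad2 below 0.004 m))), for 0.1 s.
4. three corners of the lid's gasket are down and one is still up (horizontal distance between lid and drybox below 0.015 m and z of lid in the frame of drybox below 0.1 m and angle between lid's own z axis and vertical below 0.15 rad and ((value of joint pad0 below 0.004 m and value of joint each of pad1, pad2, pad3 above 0.0055 m) or (value of joint pad1 below 0.004 m and value of joint each of pad0, pad2, pad3 above 0.0055 m) or (value of joint pad2 below 0.004 m and value of joint each of pad0, pad1, pad3 above 0.0055 m) or (value of joint pad3 below 0.004 m and value of joint each of pad0, pad1, pad2 above 0.0055 m))), for 0.1 s.
At the end, for the whole second after the job is handed in: The cartridge and every case stand upright (within 0.12 rad) on the floor of the dry box; the lid is on, all four corners within 3 mm of the rim; the drawer is shut and latched (within 7 mm); phone, tape and bottle within 30 mm of where they were; all at rest (all of step 2 and horizontal distance between lid and drybox below 0.015 m and z of each of lid_corner0, lid_corner1, lid_corner2, lid_corner3 in the frame of drybox below 0.083 m and value of joint drawer below 0.007 m and velocity of joint drawer below 0.02 m/s and linear speed of lid below 0.02 m/s and distance of each of phone, tape, bottle from where it was at the start of the episode below 0.03 m); the robot touches nothing.
It fails at once if the phone is disturbed (moved more than 30 mm) (distance of phone from where it was at the start of the episode above 0.03 m).
It fails at once if the tape is disturbed (moved more than 30 mm) (distance of tape from where it was at the start of the episode above 0.03 m).
It fails at once if the bottle is disturbed (moved more than 30 mm) (distance of bottle from where it was at the start of the episode above 0.03 m).
Of case0, case1, case2 only 2 to 3 are there at a start; the rules pass over those that are not, and their reading is None.
At some moment in a run one of case0, case1, case2 may be knocked a few centimetres aside while the robot is not near it.
It also fails if it takes over 208 s, if anything falls off the work surface, if the arm or the gripper's body presses on something with over 40 N, if the wrist force passes 120 N, or if a joint passes its speed limit or range.

## Working session

There is one attempt and no reset: what is moved stays moved. The work goes in short steps, Python scripts to look and compute and a tool call to move; the robot and the scene stay as the last step left them, time stands still between calls to the robot, and variables do not carry over. Pictures are saved under pics/ and viewed, and the job is handed in when it is done.

Besides the shell and the picture viewer there is one more tool, called after "Request:" as a command line: name --argument value ..., lists and objects as JSON in quotes. step_arm: Moves the arm, as the interface text tells. Its arguments: {"type":"object","properties":{"jaw":{"type":"array","items":{"type":"number"}},"linear":{"type":"array","items":{"type":"array","items":{"type":"number"}}},"rotation":{"type":"array","items":{"type":"array","items":{"type":"number"}}},"force":{"type":"number"}},"required":["jaw","linear","rotation"]}

```bash
ls; mkdir -p pics; python3 - <<'E'
from cell import sensors, optics, env
import cv2
print(sensors.get_obs())
for n in ["side","top","wrist"]:
    im=optics.get_image(n); cv2.imwrite(f"pics/{n}0.png",im["color"][:,:,::-1])
    print(n,im["fx"],im["fy"],im["cx"],im["cy"],im["D"],im["R"],im["t"])
E
```

```text
pics
{'t': 0.0, 'joints': array([-1.36439596e+00,  1.31155822e-01,  1.48924122e+00, -4.54152483e-06,
        1.52297593e+00, -8.53873309e-02]), 'joint_vel': array([ 1.67921231e-03,  6.71911333e-05, -1.03635908e-04, -5.70130174e-05,
        1.26223649e-04,  6.09251757e-04]), 'joint_efforts': array([ 1.42466008e-03, -5.59844005e+01, -4.91753340e+01,  7.69097661e-02,
        3.52757424e-02, -1.25298811e-04]), 'tcp_pos': array([ 0.17252186, -0.57413307,  0.23961149]), 'tcp_rot': array([-8.88391847e-04,  9.89375948e-01,  1.45376894e-01, -5.60914201e-05]), 'force': array([ 0.62423353, -0.57825052, -0.42669798]), 'moment': array([ 0.01240387,  0.02476651, -0.03243471]), 'grip_width': 0.0928645691667764}
side 399.60170303421154 399.60170303421154 276.7634482251479 216.4825216495445 [0.02356177 0.         0.         0.         0.        ] [[ 0.99716162 -0.07283592  0.01906925]
 [-0.03202025 -0.6394813  -0.76813955]
 [ 0.06814258  0.76534868 -0.63999843]] [-0.47587313  0.06715625  1.01500702]
top 496.50856037164976 496.50856037164976 277.4592646406274 213.97279298231345 [-0.13523945  0.          0.          0.          0.        ] [[ 0.02826998 -0.99954485  0.0105311 ]
 [-0.98095669 -0.02976643 -0.19193209]
 [ 0.19215821 -0.00490464 -0.9813517 ]] [0.0031461  0.48763475 1.61835934]
wrist 318.061183166772 318.061183166772 275.3046818566732 213.09530256739558 [-0.00610191  0.          0.          0.          0.        ] [[ 0.28520089 -0.95846503 -0.00228921]
 [-0.92383183 -0.27553014  0.26574027]
 [-0.2553335  -0.07367451 -0.96404194]] [-0.59984983 -0.03002957  0.39257309]
```

View pics/side0.png

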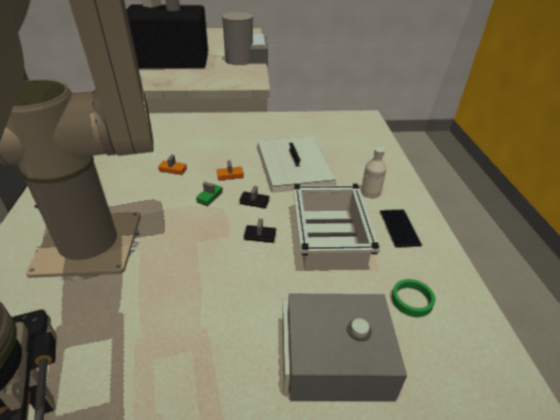

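View pics/top0.png

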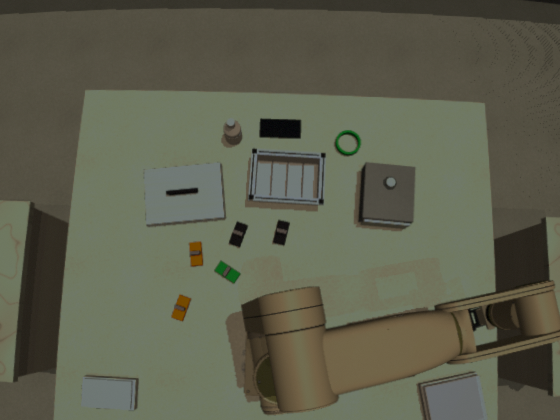

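View pics/wrist0.png

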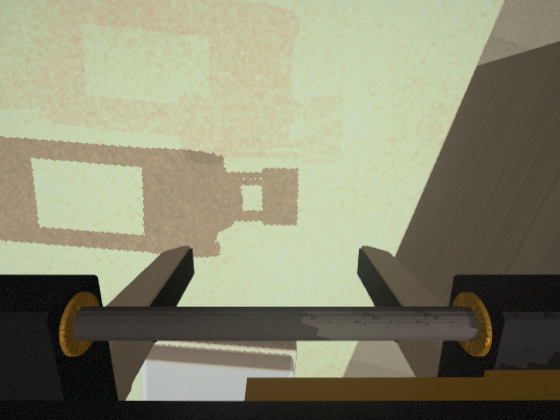

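Top view: the black cases are at about (238,234) and (281,232). The orange ones at (196,254) and (181,308) and the green one at (227,272) are look-alikes. The box is at (287,178), the lid at (184,193), and the unit at (387,194) with its button at (391,182).

```bash
cat > h.py <<'E'
from cell import sensors, optics, env
import cv2, numpy as np
def grab(n,save=None):
    im=optics.get_image(n); im["D"]=np.array(im["D"]);im["R"]=np.array(im["R"]);im["t"]=np.array(im["t"])
    im["K"]=np.array([[im["fx"],0,im["cx"]],[0,im["fy"],im["cy"]],[0,0,1.]])
    im["bgr"]=np.ascontiguousarray(im["color"][:,:,::-1])
    if save: cv2.imwrite("pics/"+save,im["bgr"])
    return im
def ray(im,px):
    p=cv2.undistortPoints(np.array(px,float).reshape(-1,1,2),im["K"],im["D"]).reshape(-1,2)
    d=np.c_[p,np.ones(len(p))]@im["R"]; c=-im["R"].T@im["t"]
    return c,d/np.linalg.norm(d,axis=1)[:,None]
def onz(im,px,z):
    c,d=ray(im,px); return c+d*((z-c[2])/d[:,2])[:,None]
def proj(im,X):
    X=np.array(X,float).reshape(-1,3)
    return cv2.projectPoints(X,cv2.Rodrigues(im["R"])[0],im["t"],im["K"],im["D"])[0].reshape(-1,2)
def tri(a,pa,b,pb):
    ca,da=ray(a,[pa]);cb,db=ray(b,[pb]);da=da[0];db=db[0]
    s=np.linalg.lstsq(np.c_[da,-db],cb-ca,rcond=None)[0]
    A=ca+s[0]*da;B=cb+s[1]*db
    return (A+B)/2,np.linalg.norm(A-B)
def crop(im,x0,y0,x1,y1,name,maxw=800,maxh=600):
    c=im["bgr"][y0:y1,x0:x1]; f=min(maxw/(x1-x0),maxh/(y1-y0))
    cv2.imwrite("pics/"+name,cv2.resize(c,None,fx=f,fy=f,interpolation=cv2.INTER_CUBIC)); return f
E
python3 - <<'E'
from h import *
t=grab("top");s=grab("side")
print(crop(t,130,110,430,290,"topA.png"),crop(s,150,130,410,400,"sideA.png"))
for n,p,z in [("c",(238,234),.05),("c",(281,232),.05),("box",(287,178),.08),("lid",(184,193),.01),("btn",(391,182),.106),("unit",(387,194),.09),("bottle",(231,135),.1)]: print(n,onz(t,[p],z).round(3))
E
```

```text
2.6666666666666665 2.2222222222222223
c [[0.415 0.147 0.05 ]]
c [[0.426 0.004 0.05 ]]
box [[ 0.604 -0.011  0.08 ]]
lid [[0.559 0.344 0.01 ]]
btn [[ 0.595 -0.355  0.106]]
unit [[ 0.558 -0.344  0.09 ]]
bottle [[0.743 0.182 0.1  ]]
```

View pics/topA.png

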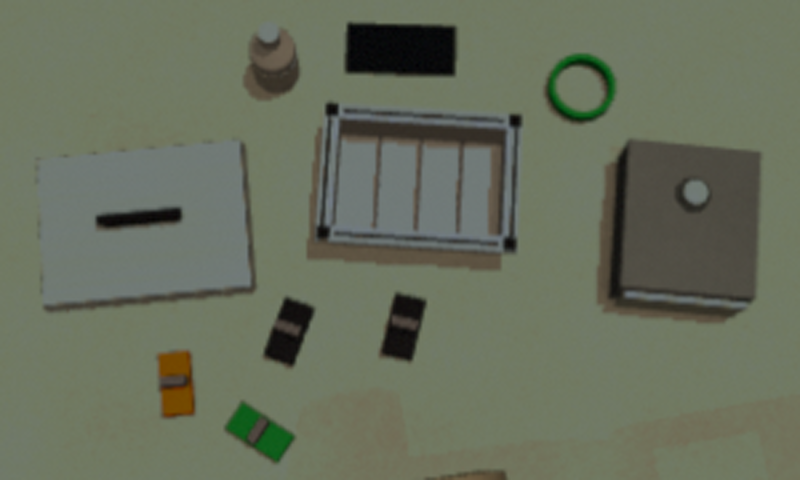

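View pics/sideA.png

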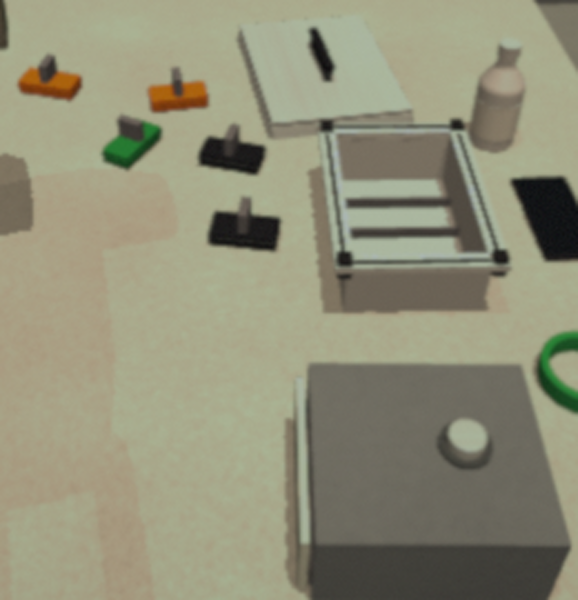

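```bash
cat > meas.py <<'E'
from h import *
def comps(m,lo=4):
    n,l,st,ce=cv2.connectedComponentsWithStats(m.astype(np.uint8))
    return [(ce[i],st[i],l==i) for i in range(1,n) if st[i,4]>=lo]
def rect(mask):
    c=max(cv2.findContours(mask.astype(np.uint8),cv2.RETR_EXTERNAL,cv2.CHAIN_APPROX_NONE)[0],key=cv2.contourArea)
    return cv2.minAreaRect(c)
E
python3 - <<'E'
from meas import *
t=grab("top")
g=t["bgr"].max(2)
for c,st,m in comps(g<42,8):
    if 100<c[1]<260 and 130<c[0]<430: print(c.round(1),st)
print("bright")
print(g[175:190,383:399])
E
```

```text
[279.6 128.1] [260 119  40  19 712]
[351.4 134.7] [345 133  12   6  15]
[254.2 150.5] [253 149   4   4  13]
[322.6 154.8] [321 153   4   4  12]
[361.5 194.8] [359 166   6  56 186]
[182.1 191.4] [167 188  31   7 128]
[250.4 196.4] [249 194   4   5  16]
[320.6 200.9] [319 199   4   5  15]
[282.5 224.9] [277 221  12   9  81]
[237.9 234.4] [230 222  17  25 215]
[279.4 237.7] [273 230  14  15 127]
bright
[[ 80  78  79  79  76  74  75  75  76  77  78  78  78  77  77  77]
 [ 79  77  77  72  71  67  70  69  72  72  75  76  77  77  77  77]
 [ 77  77  72  55  52  67  82  83  85  81  75  75  76  77  78  78]
 [ 77  70  61  50  72  98 115 117 118 115  97  75  73  76  77  77]
 [ 71  56  49  61 104 118 121 122 122 121 118  96  70  75  76  78]
 [ 56  47  47  72 113 121 121 122 122 122 121 115  77  71  77  78]
 [ 57  48  43  81 113 121 122 121 122 121 121 119  91  67  76  77]
 [ 54  46  44  81 114 121 122 121 121 122 121 120  94  63  74  76]
 [ 55  46  43  71 109 121 122 121 122 122 122 117  80  60  75  76]
 [ 58  44  36  47  89 113 119 121 121 121 119 106  59  61  75  76]
 [ 70  50  39  38  53  88 104 114 114 112 101  79  56  70  75  75]
 [ 78  64  50  40  43  51  66  88  89  82  57  52  61  77  78  76]
 [ 80  77  64  47  43  41  45  48  52  51  46  58  73  77  76  76]
 [ 80  80  74  60  46  42  43  45  48  48  56  69  77  77  77  77]
 [ 79  79  78  74  64  57  54  57  59  60  74  78  79  78  79  76]]
```

```bash
python3 - <<'E'
from meas import *
t=grab("top");s=grab("side")
g=t["bgr"].max(2)
P=onz(t,[(254.2,150.5),(322.6,154.8),(320.6,200.9),(250.4,196.4)],.087)
print(P.round(4)); print("box",P.mean(0).round(4), [np.linalg.norm(P[i]-P[(i+1)%4]).round(4) for i in range(4)])
v=P[0]-P[1]+P[3]-P[2]; print("box y yaw",np.degrees(np.arctan2(-v[0],v[1])))
m=(g>95); m[:, :383]=0;m[:,400:]=0;m[:173]=0;m[192:]=0
c=comps(m)[0]; print("btn",c[0],onz(t,[c[0]],.106).round(4))
# unit dark sides: top face corners
for y in (190,200): print(g[y,352:420])
# handle
m=(g<42); m[:180]=0;m[205:]=0;m[:,:160]=0;m[:,205:]=0
r=rect(m); b=cv2.boxPoints(r); B=onz(t,b,.056);print("handle",onz(t,[comps(m)[0][0]],.05).round(4),onz(t,[r[0]],.05),r);print(B.round(4))
# cases
hsv=cv2.cvtColor(t["bgr"],cv2.COLOR_BGR2HSV)
m=(g<60); m[:215]=0; m[255:]=0; m[:,:220]=0;m[:,295:]=0
m=cv2.morphologyEx(m.astype(np.uint8),cv2.MORPH_CLOSE,np.ones((5,5)))
for c,st,k in comps(m,50):
    r=rect(k);B=onz(t,cv2.boxPoints(r),.022);print("case",c,onz(t,[r[0]],.022).round(4),[np.linalg.norm(B[i]-B[i-1]).round(4) for i in range(4)]);print(B.round(4))
print(crop(t,215,210,305,260,"cases.png"))
E
```

```text
[[ 0.6946  0.102   0.087 ]
 [ 0.687  -0.1285  0.087 ]
 [ 0.5278 -0.1233  0.087 ]
 [ 0.5358  0.1084  0.087 ]]
box [ 0.6113 -0.0103  0.087 ] [np.float64(0.2306), np.float64(0.1593), np.float64(0.2319), np.float64(0.1589)]
box y yaw -1.9527979593650475
btn [390.60344828 181.39655172] [[ 0.597  -0.3535  0.106 ]]
[121 121 120 110  93  87  85  71  42  22  21  30  59  77  79  79  79  79
  79  78  78  80  80  78  79  80  80  80  81  80  81  80  79  79  77  77
  76  76  77  77  76  78  78  78  78  78  76  75  77  77  77  78  78  76
  76  77  76  75  75  76  76  78  95 115 122 121 121 122]
[122 121 110  92  86  83  78  58  26  22  24  51  74  80  80  80  81  80
  80  80  81  80  81  79  81  80  80  79  81  80  81  81  80  81  80  80
  80  80  80  80  80  79  79  79  78  79  79  78  78  78  80  80  79  78
  77  78  78  75  77  78  77  82 105 121 121 122 122 122]
handle [[0.5549 0.3433 0.05  ]] [[0.55472369 0.3445252  0.05      ]] ((181.5898895263672, 191.44383239746094), (4.124195575714111, 31.144790649414062), 84.5596694946289)
[[0.5538 0.3971 0.056 ]
 [0.567  0.2921 0.056 ]
 [0.5528 0.2899 0.056 ]
 [0.5396 0.3947 0.056 ]]
case [280.78832117 232.37591241] [[0.4291 0.0041 0.022 ]] [np.float64(0.0395), np.float64(0.0798), np.float64(0.0399), np.float64(0.0798)]
[[ 0.3942  0.0315  0.022 ]
 [ 0.4724  0.0157  0.022 ]
 [ 0.4643 -0.0234  0.022 ]
 [ 0.3862 -0.0073  0.022 ]]
case [237.91544118 234.05882353] [[0.4189 0.1495 0.022 ]] [np.float64(0.0406), np.float64(0.0794), np.float64(0.041), np.float64(0.0793)]
[[0.3881 0.1812 0.022 ]
 [0.4635 0.1562 0.022 ]
 [0.4498 0.1176 0.022 ]
 [0.3747 0.1428 0.022 ]]
8.88888888888889
```

View pics/cases.png

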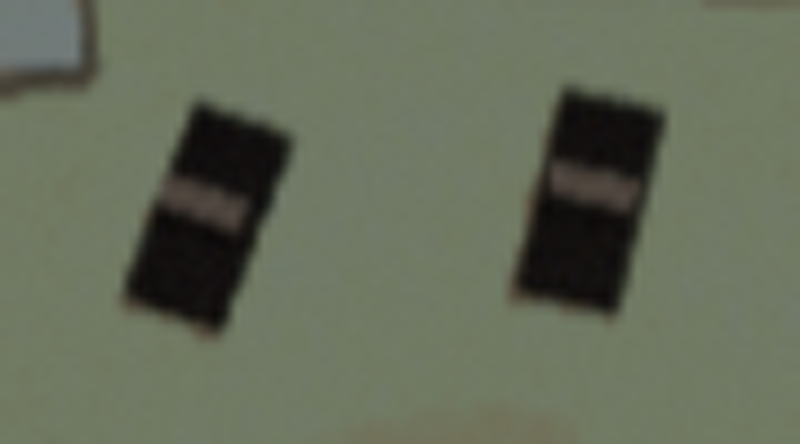

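```bash
cat > tg.py <<'E'
from h import *
from scipy.spatial.transform import Rotation as Ro
def go(x,y,z,yaw=None):
    """yaw: world yaw (deg) of tool x, tool pointing down"""
    o=sensors.get_obs(); q=o["tcp_rot"]; R=Ro.from_quat([q[1],q[2],q[3],q[0]])
    lin=R.inv().apply(np.array([x,y,z])-o["tcp_pos"])*1000
    cur=np.degrees(np.arctan2(R.as_matrix()[1,0],R.as_matrix()[0,0]))
    yaw=cur if yaw is None else yaw
    yr=np.radians(yaw); T=np.array([[np.cos(yr),np.sin(yr),0],[np.sin(yr),-np.cos(yr),0],[0,0,-1]]).T
    T=np.array([[np.cos(yr),np.sin(yr),0],[np.sin(yr),-np.cos(yr),0],[0,0,-1]])
    rv=(R.inv()*Ro.from_matrix(T)).as_rotvec()
    print("t",o["t"].__round__(2),"yaw",cur.round(1),"lin",lin.round(1),"rot",rv.round(3),"F",o["force"].round(1),"grip",round(o["grip_width"],4),"pos",o["tcp_pos"].round(4))
E
python3 -c "
from tg import *
go(.597,-.3535,.24,20); go(.597,-.3535,.15,20)"
```

```text
t 0.4 yaw 16.7 lin [470.  -89.6   0.5] rot [-0.    -0.    -0.057] F [-0.6  0.6 -0. ] grip 0.0931 pos [ 0.1726 -0.5746  0.2405]
t 0.4 yaw 16.7 lin [470.  -89.6  90.5] rot [-0.    -0.    -0.057] F [-0.6  0.6 -0. ] grip 0.0931 pos [ 0.1726 -0.5746  0.2405]
```

Request:
step_arm --jaw '[-1,-1,-1,-1,-1,-1,-1,-1]' --linear '[[470,-90,0],[470,-90,0],[470,-90,0],[470,-90,0],[470,-90,0],[470,-90,0],[470,-90,0],[470,-90,0]]' --rotation '[[0,0,0],[0,0,0],[0,0,0],[0,0,0],[0,0,0],[0,0,0],[0,0,0],[0,0,0]]' --force 30

```text
t: 1.2
tcp_pos: [0.5289, -0.3883, 0.2408]
tcp_rot: [0.0, 0.989, 0.145, 0.0]
force: [0.3, -1.8, 0.4]
grip_width: 0.0335
```

```bash
python3 -c "
from tg import *
go(.597,-.3535,.14); t=grab('top','top1.png'); w=grab('side','side1.png');w=grab('wrist','w1.png')"
```

```text
t 1.2 yaw 16.7 lin [ 75.2 -13.8 100.8] rot [ 0. -0. -0.] F [ 0.3 -1.8  0.4] grip 0.0335 pos [ 0.5289 -0.3883  0.2408]
```

View pics/side1.png

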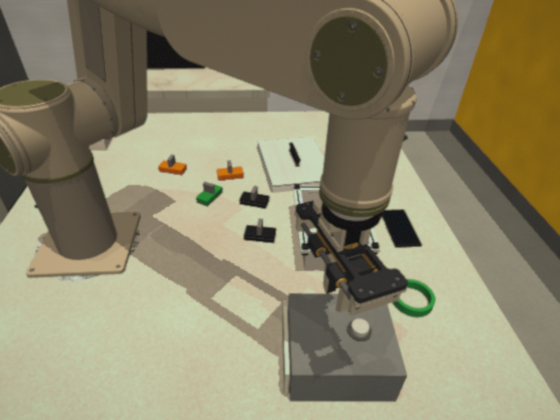

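View pics/top1.png

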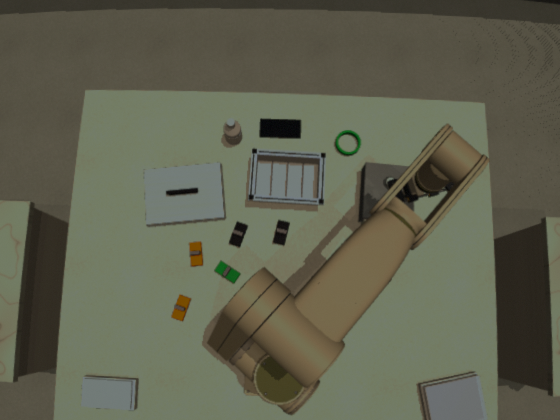

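No third black case shows up in either view. Next I move over the button.

Request:
step_arm --jaw '[-1,-1,-1,-1,-1,-1]' --linear '[[75,-14,0],[75,-14,0],[75,-14,90],[75,-14,90],[75,-14,90],[75,-14,90]]' --rotation '[[0,0,0],[0,0,0],[0,0,0],[0,0,0],[0,0,0],[0,0,0]]'

```text
t: 1.95
tcp_pos: [0.5938, -0.3551, 0.1505]
tcp_rot: [-0.001, 0.989, 0.145, -0.001]
force: [-0.3, -0.8, 1.4]
grip_width: 0.0004
```

```bash
python3 -c "
from tg import *
go(.597,-.3535,.118); w=grab('wrist','w2.png'); print(proj(w,[(.597,-.3535,.106)]))"
```

```text
t 1.95 yaw 16.7 lin [ 3.6 -0.5 32.5] rot [-0.002  0.002 -0.   ] F [-0.3 -0.8  1.4] grip 0.0004 pos [ 0.5938 -0.3551  0.1505]
[[273.16114862 240.2228245 ]]
```

View pics/w2.png

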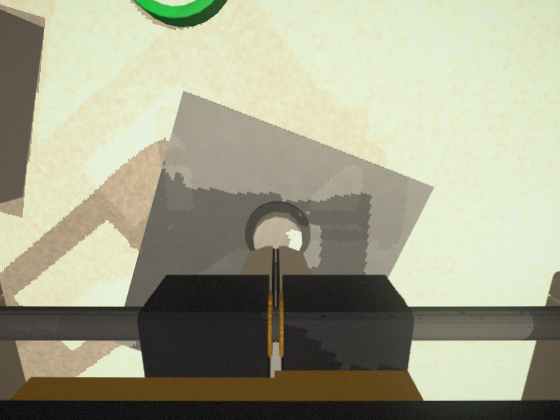

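Wrist view: the button is at about (279,235) and the closed fingertips are just in front of it. I press down 11 mm, then retract.

Request:
step_arm --jaw '[-1,-1,-1,-1,-1,-1,-1]' --linear '[[4,0,22],[4,0,28],[4,0,33],[4,0,33],[4,0,0],[4,0,-30],[4,0,-30]]' --rotation '[[0,0,0],[0,0,0],[0,0,0],[0,0,0],[0,0,0],[0,0,0],[0,0,0]]'

```text
t: 2.7
tcp_pos: [0.6012, -0.3552, 0.188]
tcp_rot: [0.003, 0.989, 0.145, 0.003]
force: [0.8, -0.6, 1.4]
grip_width: 0.0004
```

```bash
python3 -c "
from tg import *
go(.46,-.36,.3,90); t=grab('top','top2.png'); s=grab('side','side2.png')"
```

```text
t 2.7 yaw 16.7 lin [-135.9  -35.2 -113. ] rot [ 0.01  -0.    -1.279] F [ 0.8 -0.6  1.4] grip 0.0004 pos [ 0.6012 -0.3552  0.188 ]
```

View pics/side2.png

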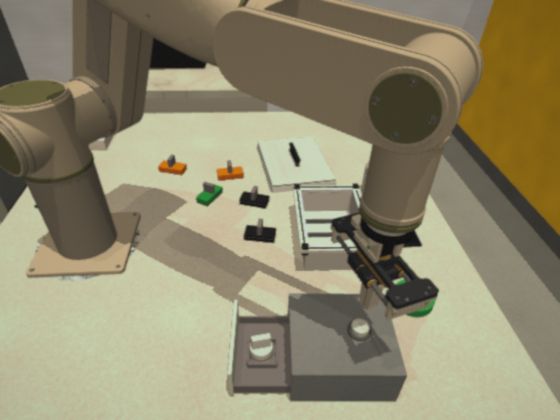

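The drawer sprang open. The cartridge is at about (261,347) in the side view.

```bash
python3 -c "
import cv2
t=cv2.imread('pics/top2.png');s=cv2.imread('pics/side2.png')
a=cv2.resize(t[170:270,340:440],(500,500),interpolation=2);b=cv2.resize(s[300:400,225:325],(500,500),interpolation=2)
import numpy as np
cv2.imwrite('pics/c2.png',cv2.resize(np.hstack([a,b]),(800,400)))"
```

```text
(no output)
```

View pics/c2.png

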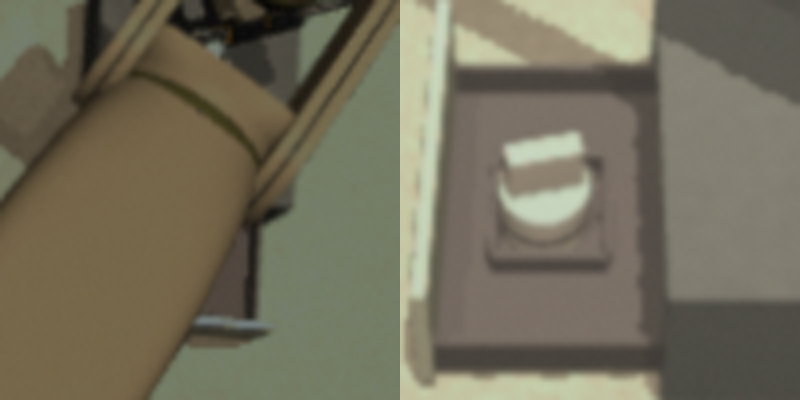

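```bash
python3 -c "
from tg import *
s=grab('side')
p=np.array([(502,148),(578,130),(585,157),(512,165)],float);p[:,0]-=400;p=p/4+[225,300]
P=onz(s,p,.07);print(P.round(4),P.mean(0).round(4))
v=P[1]-P[0]+P[2]-P[3];print(np.degrees(np.arctan2(v[1],v[0])),np.linalg.norm(v)/2)
q=onz(s,[(225+(438-400)/4-.5,300+0)],.08);print(q)
go(P[:,0].mean(),P[:,1].mean(),.2,8)
"
```

```text
[[ 0.4025 -0.3446  0.07  ]
 [ 0.4378 -0.3372  0.07  ]
 [ 0.4401 -0.3516  0.07  ]
 [ 0.4068 -0.3537  0.07  ]] [ 0.4218 -0.3468  0.07  ]
7.87237742373667 0.03464362088882987
[[ 0.37207022 -0.26610194  0.08      ]]
t 2.85 yaw 16.7 lin [-167.5  -57.3  -19.1] rot [0.    0.    0.152] F [-0.2  0.2 -0.9] grip 0.0005 pos [ 0.5987 -0.3534  0.1808]
```

Request:
step_arm --jaw '[-0.1,-0.1,-0.1,-0.1,-0.1,-0.1]' --linear '[[-168,-57,-15],[-168,-57,-15],[-168,-57,-15],[-168,-57,-15],[-168,-57,-15],[-168,-57,-15]]' --rotation '[[0,0,0.15],[0,0,0.15],[0,0,0.15],[0,0,0.15],[0,0,0.15],[0,0,0.15]]'

```text
t: 3.45
tcp_pos: [0.421, -0.3469, 0.1948]
tcp_rot: [-0.001, 0.998, 0.07, -0.0]
force: [0.1, 0.3, 0.4]
grip_width: 0.0409
```

```bash
python3 -c "
from tg import *
go(.422,-.347,.067,8);w=grab('wrist','w3.png');print(proj(w,[(.422,-.347,.07)]))"
```

```text
t 3.45 yaw 8.1 lin [  1.1   0.4 127.8] rot [-0.001  0.001  0.001] F [0.1 0.3 0.4] grip 0.0409 pos [ 0.421  -0.3469  0.1948]
[[274.8711623 211.2820614]]
```

View pics/w3.png

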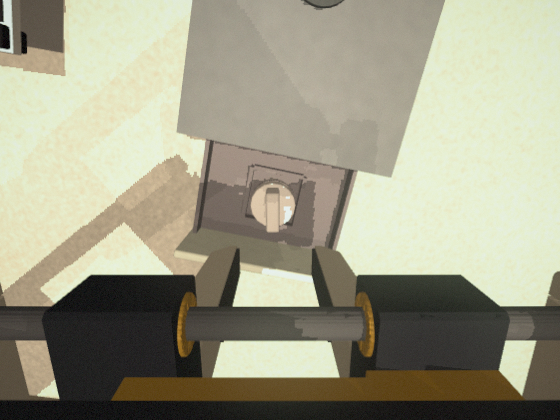

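Wrist view: the rib is at (273,209), predicted (275,211), and it lines up with the jaws. I descend and grip.

Request:
step_arm --jaw '[-0.1,-0.1,-0.1,-0.1,-1,-1,-1,-1]' --linear '[[1,0,50],[1,0,100],[1,0,127],[1,0,127],[1,0,127],[1,0,127],[1,0,127],[1,0,127]]' --rotation '[[0,0,0],[0,0,0],[0,0,0],[0,0,0],[0,0,0],[0,0,0],[0,0,0],[0,0,0]]' --force 25

```text
t: 4.3
tcp_pos: [0.4229, -0.3472, 0.0689]
tcp_rot: [0.0, 0.997, 0.071, 0.0]
force: [0.1, 1.5, -0.2]
grip_width: 0.0142
```

```bash
python3 -c "
from tg import *
go(.422,-.347,.22,8)"
```

```text
t 4.3 yaw 8.1 lin [  -0.8   -0.2 -151.1] rot [ 0.    -0.     0.002] F [ 0.1  1.5 -0.2] grip 0.0142 pos [ 0.4229 -0.3472  0.0689]
```

Request:
step_arm --jaw '[-1,-1,-1,-1,-1,-1,-1,-1]' --linear '[[0,0,0],[0,0,0],[0,0,-30],[0,0,-80],[0,0,-130],[0,0,-150],[0,0,-150],[0,0,-150]]' --rotation '[[0,0,0],[0,0,0],[0,0,0],[0,0,0],[0,0,0],[0,0,0],[0,0,0],[0,0,0]]'

```text
t: 5.1
tcp_pos: [0.4224, -0.3471, 0.2182]
tcp_rot: [0.0, 0.997, 0.071, 0.0]
force: [-0.7, -0.0, -2.3]
grip_width: 0.0121
```

```bash
python3 -c "
from tg import *
go(.6085,-.0913,.23,88.05);w=grab('wrist','w4.png')"
```

```text
t 5.1 yaw 8.1 lin [ 220.3 -226.9  -11.8] rot [ 0.     0.    -1.395] F [-0.7 -0.  -2.3] grip 0.0121 pos [ 0.4224 -0.3471  0.2182]
```

View pics/w4.png

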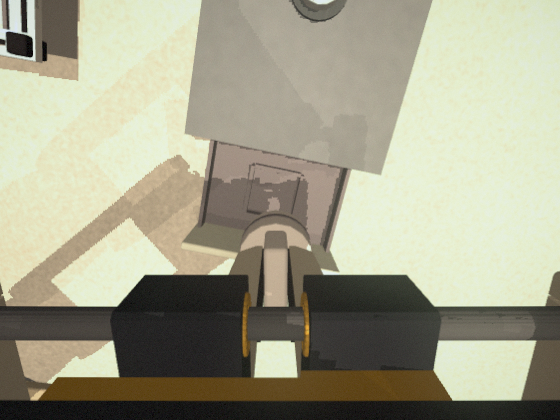

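Held at 12.1 mm, the rib's width. I carry it over bay -81 while turning so the jaws run along box x.

Request:
step_arm --jaw '[-1,-1,-1,-1,-1,-1,-1,-1]' --linear '[[28,-28,-12],[56,-56,-12],[84,-84,-12],[112,-112,-12],[140,-140,-12],[168,-168,-12],[196,-200,-12],[220,-227,-12]]' --rotation '[[0,0,-1.39],[0,0,-1.39],[0,0,-1.39],[0,0,-1.39],[0,0,-1.39],[0,0,-1.39],[0,0,-1.39],[0,0,-1.39]]'

```text
t: 5.95
tcp_pos: [0.6079, -0.089, 0.2273]
tcp_rot: [-0.002, 0.781, 0.624, -0.001]
force: [0.7, -0.5, -1.4]
grip_width: 0.0119
```

```bash
python3 -c "
from tg import *
go(.6085,-.0913,.23,88.05)"
```

```text
t 5.95 yaw 77.3 lin [-2.1  1.1 -2.7] rot [-0.005 -0.001 -0.188] F [ 0.7 -0.5 -1.4] grip 0.0119 pos [ 0.6079 -0.089   0.2273]
```

Request:
step_arm --jaw '[-1,-1,-1,-1]' --linear '[[-2,1,-3],[-2,1,-3],[-2,1,-3],[-2,1,-3]]' --rotation '[[0,0,-0.19],[0,0,-0.19],[0,0,-0.19],[0,0,-0.19]]'

```text
t: 6.35
tcp_pos: [0.6078, -0.0933, 0.2314]
tcp_rot: [-0.001, 0.721, 0.693, -0.001]
force: [0.5, -0.5, -1.6]
grip_width: 0.0121
```

```bash
python3 -c "
from tg import *
go(.6085,-.0913,.09,88.05);w=grab('wrist','w5.png')
for n,p in [('pads',[(-.08,.116),(-.08,-.116),(.08,-.116),(.08,.116)]),('bay',[(-.07,-.106),(.07,-.106),(-.07,-.056),(.07,-.056)])]:
  a=np.radians(-1.95);R=np.array([[np.cos(a),-np.sin(a)],[np.sin(a),np.cos(a)]])
  q=np.array(p)@R.T+[.6113,-.0103]; print(n,proj(w,np.c_[q,np.full(len(q),.088 if n=='pads' else .006)]).round(0))"
```

```text
t 6.35 yaw 87.7 lin [  1.9   1.1 141.4] rot [-0.003 -0.001 -0.007] F [ 0.5 -0.5 -1.6] grip 0.0121 pos [ 0.6078 -0.0933  0.2314]
pads [[171. -42.]
 [194. 240.]
 [360. 239.]
 [378. -45.]]
bay [[218. 209.]
 [335. 208.]
 [216. 167.]
 [336. 166.]]
```

View pics/w5.png

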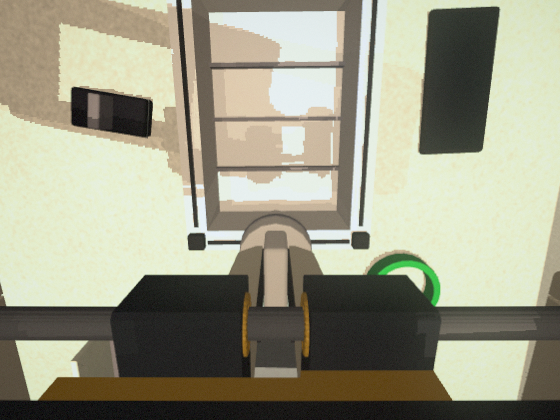

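```bash
python3 -c "
from tg import *
w=grab('wrist');crop(w,170,130,390,260,'w5c.png')
g=w['bgr'].max(2)
for x in (228,240,310,325): print(x,g[150:225,x])
for c in [(s) for s in (.020,.006)]:
  a=np.radians(-1.95);R=np.array([[np.cos(a),-np.sin(a)],[np.sin(a),np.cos(a)]])
  q=np.array([(0,-.052),(0,-.054),(0,-.056),(0,-.106)])@R.T+[.6113,-.0103]; print(proj(w,np.c_[q,np.full(len(q),c)]).round(1))
"
```

```text
228 [204 205 204 204 202 204 204 205 203 204 201 205 206 204 199 183 116  90
 111 114 128 167 201 203 201 204 217 241 240 239 239 240 239 240 240 239
 239 241 240 241 240 240 240 240 239 240 240 240 240 223 202 201 200 200
 203 198 198 201 199 198 186 150 126 126 129 128 125 124 128 127 126 126
 125 127 129]
240 [205 205 204 206 206 204 202 206 205 204 204 204 203 203 204 181 120  90
 116 110 134 189 222 222 221 221 221 225 240 239 240 240 240 239 239 239
 241 239 238 240 241 240 239 240 238 240 239 238 239 240 227 219 218 218
 215 201 200 199 200 201 185 150 128 124 125 127 127 132 127 127 126 125
 129 126 126]
310 [203 205 203 203 205 202 203 203 203 207 203 204 203 204 193 145  94 111
 116 113 157 203 203 219 240 238 240 240 240 239 239 240 240 239 239 240
 240 239 239 241 238 240 240 240 239 239 239 240 239 229 217 219 217 212
 199 199 199 197 199 199 176 128 130 125 128 126 127 129 131 129 129 127
 128 127 127]
325 [203 202 201 204 204 205 203 201 200 200 202 203 204 202 192 145  92 107
 112 122 163 202 201 202 206 221 240 240 240 240 239 241 241 239 239 239
 240 240 240 239 239 240 240 240 239 240 239 238 239 229 217 218 212 198
 194 198 199 197 198 190 162 129 126 128 125 129 129 128 127 128 128 127
 128 129 129]
[[275.8 164.1]
 [275.8 165.9]
 [275.8 167.7]
 [276.2 210.8]]
[[275.8 162.7]
 [275.8 164.4]
 [275.8 166.2]
 [276.2 207.8]]
```

View pics/w5c.png

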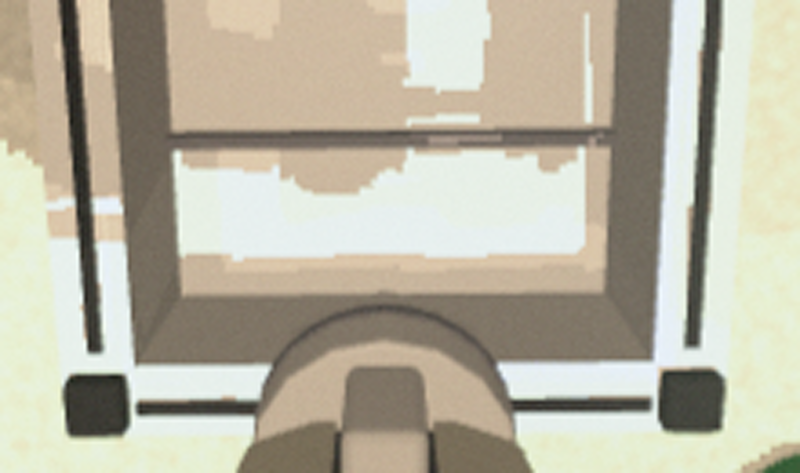

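```bash
python3 -c "
from tg import *
w=grab('wrist');o=sensors.get_obs();p=o['tcp_pos'];print(p)
print(proj(w,[(p[0],p[1]+.022,p[2]-.0269),(p[0],p[1]+.018,p[2]+.001),(p[0]-.006,p[1]+.018,p[2]+.001),(p[0]+.006,p[1]+.018,p[2]+.001)]).round(1))
crop(w,230,205,320,265,'w5d.png')"
```

```text
[ 0.60836057 -0.09361713  0.23283906]
[[273.6 219. ]
 [273.6 243.3]
 [261.2 243.8]
 [286.  242.8]]
```

View pics/w5d.png

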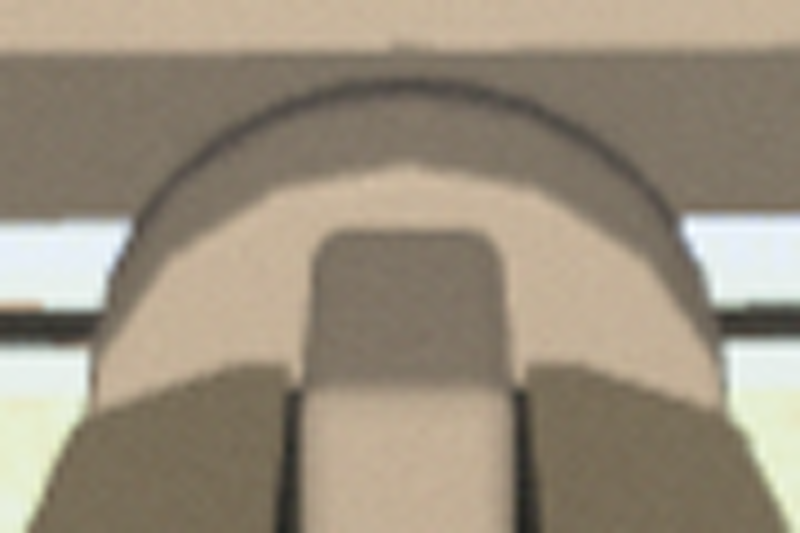

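The camera offset is the same for the held cartridge and the box, so I keep the top-view box estimate. Now I lower the cartridge.

```bash
python3 -c "
from tg import *
go(.6087,-.0915,.065,88.05)"
```

```text
t 6.5 yaw 87.7 lin [  2.1   0.4 167.8] rot [-0.001 -0.    -0.006] F [-0.8  0.3 -1.2] grip 0.0119 pos [ 0.6084 -0.0936  0.2328]
```

Request:
step_arm --jaw '[-1,-1,-1,-1,-1,-1]' --linear '[[2,0,40],[2,0,80],[2,0,110],[2,0,130],[2,0,140],[2,0,140]]' --rotation '[[0,0,0],[0,0,0],[0,0,0],[0,0,0],[0,0,0],[0,0,0]]'

```text
t: 7.1
tcp_pos: [0.6077, -0.0913, 0.092]
tcp_rot: [-0.001, 0.721, 0.693, -0.001]
force: [-0.7, -0.7, -0.9]
grip_width: 0.012
```

```bash
python3 -c "
from tg import *
go(.6087,-.0915,.065,88.05);w=grab('wrist','w6.png')"
```

```text
t 7.1 yaw 87.7 lin [-0.1  1.1 27. ] rot [-0.003 -0.001 -0.006] F [-0.7 -0.7 -0.9] grip 0.012 pos [ 0.6077 -0.0913  0.092 ]
```

View pics/w6.png

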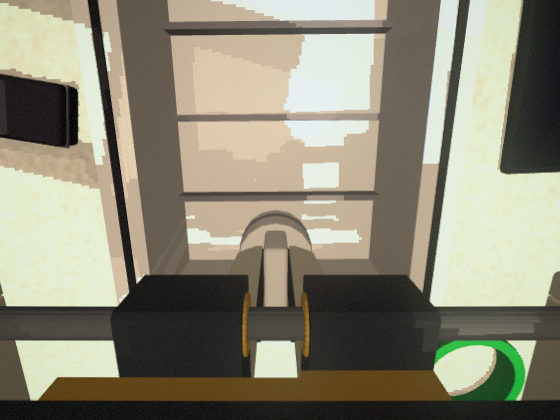

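Wrist view: the drum's far edge is at about row 214, clear of the divider at row 194. I lower it the rest of the way.

Request:
step_arm --jaw '[-1,-1,-1,-1]' --linear '[[0,1,14],[0,1,22],[0,1,27],[0,1,28]]' --rotation '[[0,0,0],[0,0,0],[0,0,0],[0,0,0]]'

```text
t: 7.55
tcp_pos: [0.6093, -0.0913, 0.0647]
tcp_rot: [-0.001, 0.721, 0.693, -0.0]
force: [-0.5, -0.7, -0.3]
grip_width: 0.0119
```

```bash
python3 -c "
from tg import *
go(.6087,-.0915,.065,88.05);w=grab('wrist','w7.png')"
```

```text
t 7.55 yaw 87.8 lin [-0.2 -0.6 -0.3] rot [-0.001 -0.    -0.005] F [-0.5 -0.7 -0.3] grip 0.0119 pos [ 0.6093 -0.0913  0.0647]
```

View pics/w7.png

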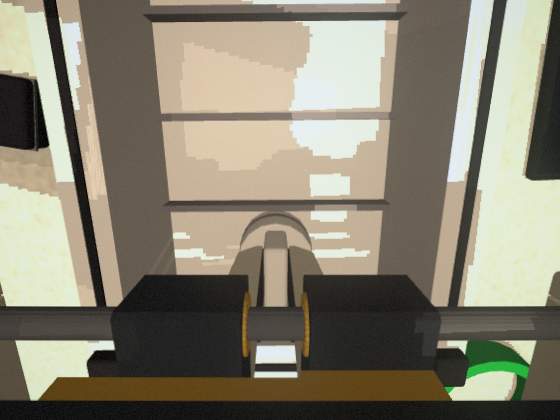

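Request:
step_arm --jaw '[-1,-1,-0.4,-0.4,-0.4,-0.4,-0.4,-0.4]' --linear '[[0,0,2],[0,0,2],[0,0,2],[0,0,2],[0,0,2],[0,0,-45],[0,0,-95],[0,0,-130]]' --rotation '[[0,0,0],[0,0,0],[0,0,0],[0,0,0],[0,0,0],[0,0,0],[0,0,0],[0,0,0]]'

```text
t: 8.4
tcp_pos: [0.6107, -0.0916, 0.1994]
tcp_rot: [0.001, 0.721, 0.693, 0.001]
force: [1.1, 0.2, 0.6]
grip_width: 0.0278
```

```bash
python3 -c "
from tg import *
go(.429,.004,.16,78.5);w=grab('wrist','w8.png')"
```

```text
t 8.4 yaw 87.8 lin [  88.5 -185.5   38.8] rot [0.003 0.    0.162] F [1.1 0.2 0.6] grip 0.0278 pos [ 0.6107 -0.0916  0.1994]
```

View pics/w8.png

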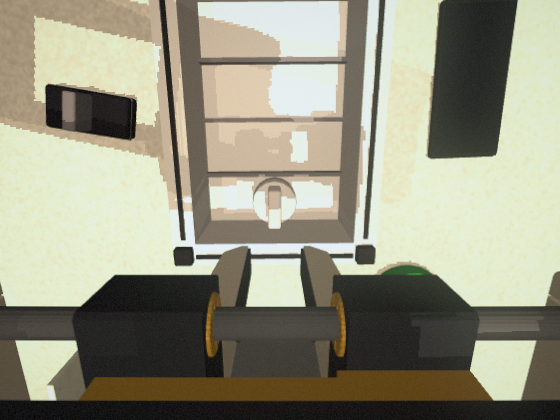

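The cartridge stands in its bay at (274,203). Next is the nearer case, viewed from above first.

Request:
step_arm --jaw '[-0.2,-0.2,-0.2,-0.2,-0.2,-0.2]' --linear '[[45,-93,0],[88,-185,20],[88,-185,39],[88,-185,39],[88,-185,39],[88,-185,39]]' --rotation '[[0,0,0.16],[0,0,0.16],[0,0,0.16],[0,0,0.16],[0,0,0.16],[0,0,0.16]]'

```text
t: 9.05
tcp_pos: [0.4271, 0.0044, 0.1559]
tcp_rot: [-0.0, 0.773, 0.634, -0.0]
force: [0.9, -0.2, 0.5]
grip_width: 0.037
```

```bash
python3 -c "
from tg import *
go(.429,.004,.047,78.5);w=grab('wrist','w9.png');print(proj(w,[(.429,.004,.05)]));t=grab('top','top9.png')"
```

```text
t 9.05 yaw 78.7 lin [  0.    2.  108.9] rot [-0.001  0.     0.003] F [ 0.9 -0.2  0.5] grip 0.037 pos [0.4271 0.0044 0.1559]
[[277.35410805 217.28282867]]
```

View pics/w9.png

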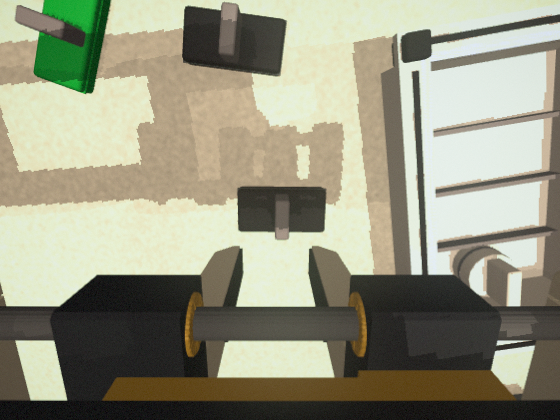

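Candidates: the black block at (282,210) is the case to take. The black one at (235,40) is the other case, and the green one at (75,30) is a look-alike to leave. The rib is between the fingers and lined up, so I descend.

Request:
step_arm --jaw '[-0.2,-0.2,-0.2,-0.2,-1,-1,-1,-1]' --linear '[[0,2,50],[0,2,95],[0,2,108],[0,2,108],[0,2,108],[0,2,108],[0,2,108],[0,2,108]]' --rotation '[[0,0,0],[0,0,0],[0,0,0],[0,0,0],[0,0,0],[0,0,0],[0,0,0],[0,0,0]]'

```text
t: 9.95
tcp_pos: [0.4317, 0.0032, 0.0502]
tcp_rot: [0.001, 0.774, 0.633, 0.001]
force: [0.0, -0.3, 7.2]
grip_width: 0.0119
```

```bash
python3 -c "
from tg import *
go(.6104,-.0373,.2,88.05)"
```

```text
t 9.95 yaw 78.6 lin [  -4.3  183.6 -149.3] rot [ 0.003 -0.    -0.165] F [ 0.  -0.3  7.2] grip 0.0119 pos [0.4317 0.0032 0.0502]
```

Request:
step_arm --jaw '[-1,-1,-1,-1,-1,-1]' --linear '[[0,0,-30],[0,0,-80],[0,0,-130],[0,0,-150],[0,0,-150],[0,0,-150]]' --rotation '[[0,0,0],[0,0,0],[0,0,0],[0,0,0],[0,0,0],[0,0,0]]'

```text
t: 10.55
tcp_pos: [0.4303, 0.0034, 0.1983]
tcp_rot: [0.0, 0.774, 0.633, 0.0]
force: [-0.1, 0.1, -2.0]
grip_width: 0.0121
```

```bash
python3 -c "
from tg import *
go(.6104,-.0373,.2,88.05);w=grab('wrist','w10.png')"
```

```text
t 10.55 yaw 78.6 lin [ -4.3 184.6  -1.7] rot [ 0.    -0.    -0.165] F [-0.1  0.1 -2. ] grip 0.0121 pos [0.4303 0.0034 0.1983]
```

View pics/w10.png

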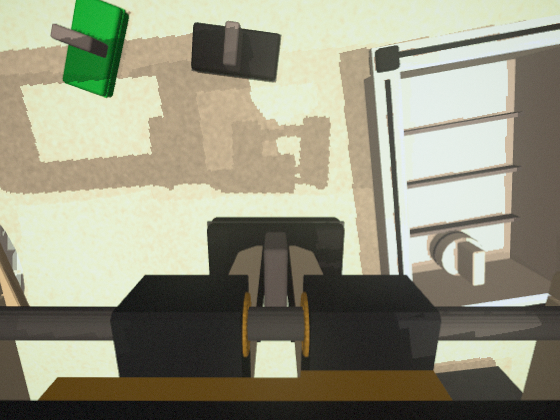

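Request:
step_arm --jaw '[-1,-1,-1,-1,-1,-1]' --linear '[[-4,185,-2],[-4,185,-2],[-4,185,-2],[-4,185,-2],[-4,185,-2],[-4,185,-2]]' --rotation '[[0,0,-0.165],[0,0,-0.165],[0,0,-0.165],[0,0,-0.165],[0,0,-0.165],[0,0,-0.165]]'

```text
t: 11.2
tcp_pos: [0.6096, -0.0371, 0.1968]
tcp_rot: [-0.003, 0.719, 0.695, -0.002]
force: [0.1, -0.6, -1.5]
grip_width: 0.0119
```

```bash
python3 -c "
from tg import *
go(.6104,-.0373,.2,88.05);w=grab('wrist','w11.png')
o=sensors.get_obs();q=o['tcp_rot'];R=Ro.from_quat([q[1],q[2],q[3],q[0]])
print(proj(w,o['tcp_pos']+R.apply([(.02,-.04,.028),(.02,.04,.028),(.02,-.04,.05),(.02,.04,.05)])))"
```

```text
t 11.2 yaw 88.0 lin [-0.2  0.8 -3.2] rot [-0.006 -0.001 -0.   ] F [ 0.1 -0.6 -1.5] grip 0.0119 pos [ 0.6096 -0.0371  0.1968]
[[203.92599035 221.8391152 ]
 [345.20663823 221.51276491]
 [211.49527767 211.70349967]
 [337.89348678 211.40233555]]
```

View pics/w11.png

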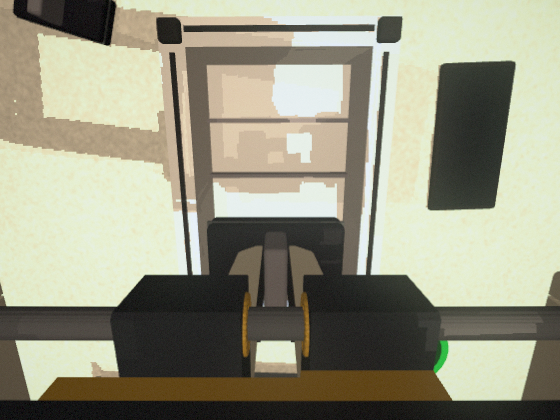

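Request:
step_arm --jaw '[-1,-1,-1,-1,-1,-1,-1]' --linear '[[0,1,40],[0,1,80],[0,1,110],[0,1,125],[0,1,133],[0,1,137],[0,1,137]]' --rotation '[[0,0,0],[0,0,0],[0,0,0],[0,0,0],[0,0,0],[0,0,0],[0,0,0]]'

```text
t: 11.95
tcp_pos: [0.6126, -0.0373, 0.0648]
tcp_rot: [0.001, 0.719, 0.695, 0.001]
force: [-0.5, 1.2, -0.8]
grip_width: 0.0119
```

```bash
python3 -c "
from tg import *
go(.6104,-.0365,.055,88.05);w=grab('wrist','w12.png')"
```

```text
t 11.95 yaw 88.1 lin [ 0.7 -2.3  9.8] rot [0.002 0.    0.   ] F [-0.5  1.2 -0.8] grip 0.0119 pos [ 0.6126 -0.0373  0.0648]
```

View pics/w12.png

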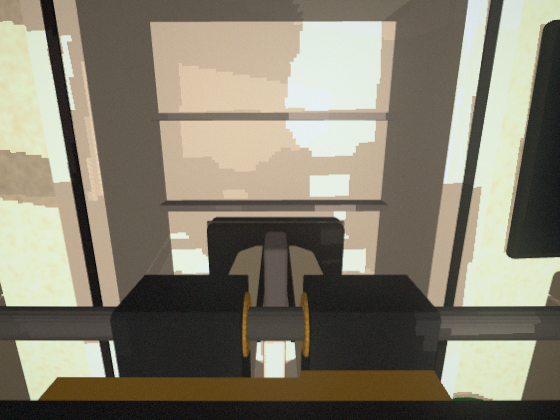

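Request:
step_arm --jaw '[-1,-1,-1,-0.4,-0.4,-0.4,-0.4,-0.4]' --linear '[[0,0,6],[0,0,10],[0,0,10],[0,0,10],[0,0,10],[0,0,10],[0,0,-40],[0,0,-90]]' --rotation '[[0,0,0],[0,0,0],[0,0,0],[0,0,0],[0,0,0],[0,0,0],[0,0,0],[0,0,0]]'

```text
t: 12.8
tcp_pos: [0.6099, -0.0369, 0.1521]
tcp_rot: [-0.002, 0.719, 0.695, -0.002]
force: [1.3, -0.3, 0.4]
grip_width: 0.0279
```

Request:
step_arm --jaw '[-0.2,-0.2]' --linear '[[0,0,-40],[0,0,-40]]' --rotation '[[0,0,0],[0,0,0]]'

```text
t: 13.0
tcp_pos: [0.6159, -0.0378, 0.2019]
tcp_rot: [0.005, 0.719, 0.695, 0.004]
force: [0.3, 0.4, 0.9]
grip_width: 0.0363
```

```bash
python3 -c "
from tg import *
go(.419,.1495,.16,71.7);w=grab('wrist','w13.png');t=grab('top','top13.png')
crop(t,130,100,330,300,'t13.png')"
```

```text
t 13.0 yaw 88.1 lin [ 180.5 -203.7   39.1] rot [ 0.012 -0.     0.285] F [0.3 0.4 0.9] grip 0.0363 pos [ 0.6159 -0.0378  0.2019]
```

View pics/w13.png

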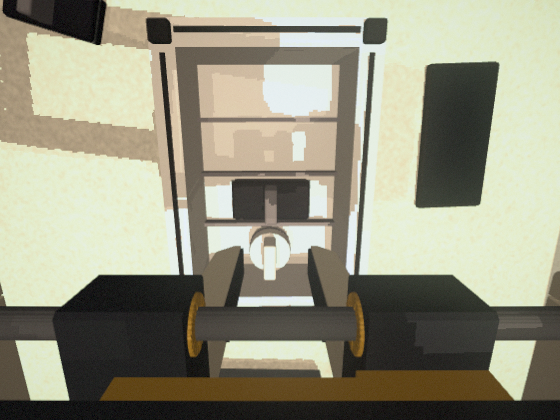

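View pics/t13.png

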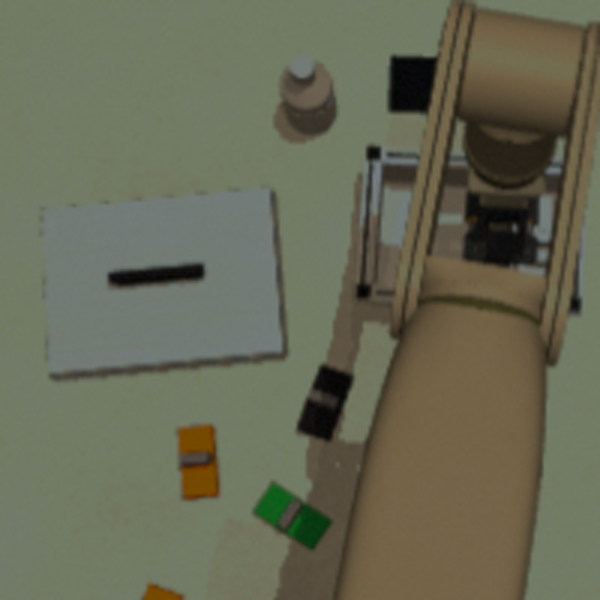

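The case stands in bay -27 at (270,200). The second black case is still at (238,234) in the top view.

Request:
step_arm --jaw '[-0.2,-0.2,-0.2,-0.2,-0.2,-0.2,-0.2,-0.2]' --linear '[[36,-41,0],[72,-82,0],[108,-123,10],[144,-164,20],[180,-204,39],[180,-204,39],[180,-204,39],[180,-204,39]]' --rotation '[[0,0,0.285],[0,0,0.285],[0,0,0.285],[0,0,0.285],[0,0,0.285],[0,0,0.285],[0,0,0.285],[0,0,0.285]]'

```text
t: 13.9
tcp_pos: [0.4132, 0.1495, 0.1531]
tcp_rot: [-0.0, 0.81, 0.586, -0.001]
force: [0.1, 0.0, 0.9]
grip_width: 0.037
```

```bash
python3 -c "
from tg import *
go(.419,.1495,.049,71.7);w=grab('wrist','w14.png');print(proj(w,[(.419,.1495,.05)]))"
```

```text
t 13.9 yaw 71.8 lin [  2.    5.7 104.1] rot [-0.002  0.002  0.002] F [0.1 0.  0.9] grip 0.037 pos [0.4132 0.1495 0.1531]
[[281.84118644 215.98938446]]
```

View pics/w14.png

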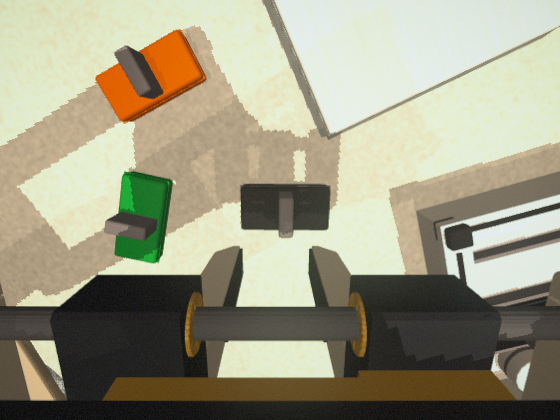

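The black case at (286,208) is lined up. The green look-alike is at (142,217), clear of the fingers.

Request:
step_arm --jaw '[-0.2,-0.2,-0.2,-0.2,-1,-1,-1,-1]' --linear '[[2,6,50],[2,6,90],[2,6,104],[2,6,104],[2,6,104],[2,6,104],[2,6,104],[2,6,104]]' --rotation '[[0,0,0],[0,0,0],[0,0,0],[0,0,0],[0,0,0],[0,0,0],[0,0,0],[0,0,0]]'

```text
t: 14.75
tcp_pos: [0.4216, 0.1498, 0.0519]
tcp_rot: [0.0, 0.81, 0.586, 0.001]
force: [0.5, -0.7, 3.2]
grip_width: 0.0121
```

Request:
step_arm --jaw '[-1,-1,-1,-1,-1,-1]' --linear '[[0,0,-30],[0,0,-80],[0,0,-130],[0,0,-150],[0,0,-150],[0,0,-150]]' --rotation '[[0,0,0],[0,0,0],[0,0,0],[0,0,0],[0,0,0],[0,0,0]]'

```text
t: 15.35
tcp_pos: [0.4204, 0.1497, 0.2003]
tcp_rot: [0.0, 0.81, 0.586, 0.0]
force: [-0.8, 0.1, -0.5]
grip_width: 0.0119
```

```bash
python3 -c "
from tg import *
go(.6122,.0175,.2,88.05);w=grab('wrist','w15.png')"
```

```text
t 15.35 yaw 71.7 lin [-65.4 223.5   0.4] rot [ 0.    -0.    -0.285] F [-0.8  0.1 -0.5] grip 0.0119 pos [0.4204 0.1497 0.2003]
```

View pics/w15.png

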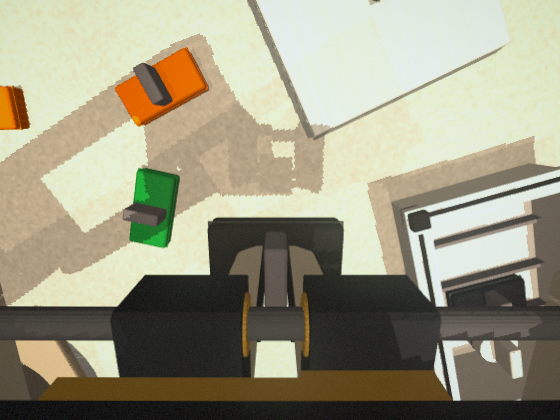

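Request:
step_arm --jaw '[-1,-1,-1,-1,-1,-1,-1]' --linear '[[-65,223,0],[-65,223,0],[-65,223,0],[-65,223,0],[-65,223,0],[-65,223,0],[-65,223,0]]' --rotation '[[0,0,-0.285],[0,0,-0.285],[0,0,-0.285],[0,0,-0.285],[0,0,-0.285],[0,0,-0.285],[0,0,-0.285]]'

```text
t: 16.1
tcp_pos: [0.6106, 0.0176, 0.1972]
tcp_rot: [-0.002, 0.719, 0.695, -0.002]
force: [-0.6, 0.7, -1.0]
grip_width: 0.0118
```

```bash
python3 -c "
from tg import *
go(.6122,.0175,.065,88.05)"
```

```text
t 16.1 yaw 88.0 lin [-1.000e-01  2.400e+00  1.322e+02] rot [-0.006 -0.    -0.001] F [-0.6  0.7 -1. ] grip 0.0118 pos [0.6106 0.0176 0.1972]
```

Request:
step_arm --jaw '[-1,-1,-1,-1,-1,-1,-1]' --linear '[[0,1,40],[0,1,80],[0,1,110],[0,1,125],[0,1,133],[0,1,134],[0,1,134]]' --rotation '[[0,0,0],[0,0,0],[0,0,0],[0,0,0],[0,0,0],[0,0,0],[0,0,0]]'

```text
t: 16.8
tcp_pos: [0.6138, 0.0181, 0.0682]
tcp_rot: [0.001, 0.719, 0.695, 0.001]
force: [0.7, -0.3, -0.4]
grip_width: 0.0121
```

```bash
python3 -c "
from tg import *
go(.6122,.0175,.057,88.05);w=grab('wrist','w16.png')"
```

```text
t 16.8 yaw 88.1 lin [-0.7 -1.6 11.2] rot [0.002 0.    0.   ] F [ 0.7 -0.3 -0.4] grip 0.0121 pos [0.6138 0.0181 0.0682]
```

View pics/w16.png

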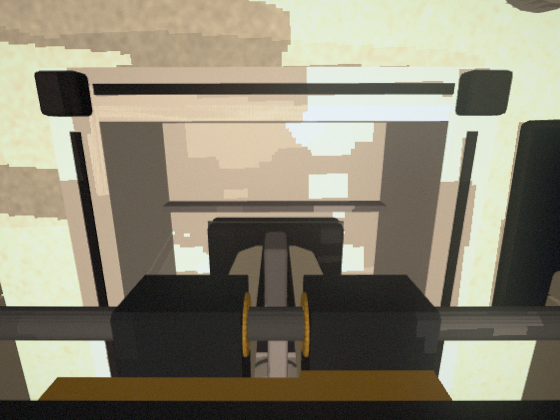

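Request:
step_arm --jaw '[-1,-1,-1,-0.4,-0.4,-0.4,-0.4,-0.4]' --linear '[[0,0,6],[0,0,12],[0,0,12],[0,0,12],[0,0,12],[0,0,12],[0,0,-40],[0,0,-90]]' --rotation '[[0,0,0],[0,0,0],[0,0,0],[0,0,0],[0,0,0],[0,0,0],[0,0,0],[0,0,0]]'

```text
t: 17.65
tcp_pos: [0.6108, 0.018, 0.153]
tcp_rot: [-0.002, 0.719, 0.695, -0.002]
force: [1.2, 0.8, 0.2]
grip_width: 0.0279
```

Request:
step_arm --jaw '[-0.1,-0.1,-0.1,-0.1,-0.1,-0.1,-0.1,-0.1]' --linear '[[0,0,-60],[0,0,-60],[50,0,-60],[100,0,-60],[150,0,-60],[200,0,-60],[200,0,-60],[200,0,-60]]' --rotation '[[0,0,0],[0,0,0],[0,0,0],[0,0,0],[0,0,0],[0,0,0],[0,0,0],[0,0,0]]'

```text
t: 18.45
tcp_pos: [0.619, 0.2191, 0.2134]
tcp_rot: [-0.0, 0.718, 0.696, -0.001]
force: [0.2, -0.2, 0.3]
grip_width: 0.042
```

```bash
python3 -c "
from tg import *
go(.555,.344,.2,92);s=grab('side','side17.png');t=grab('top','top17.png');crop(s,130,100,430,325,'s17.png')"
```

```text
t 18.45 yaw 88.2 lin [122.9 -67.9  13.5] rot [-0.001  0.001 -0.066] F [ 0.2 -0.2  0.3] grip 0.042 pos [0.619  0.2191 0.2134]
```

View pics/s17.png

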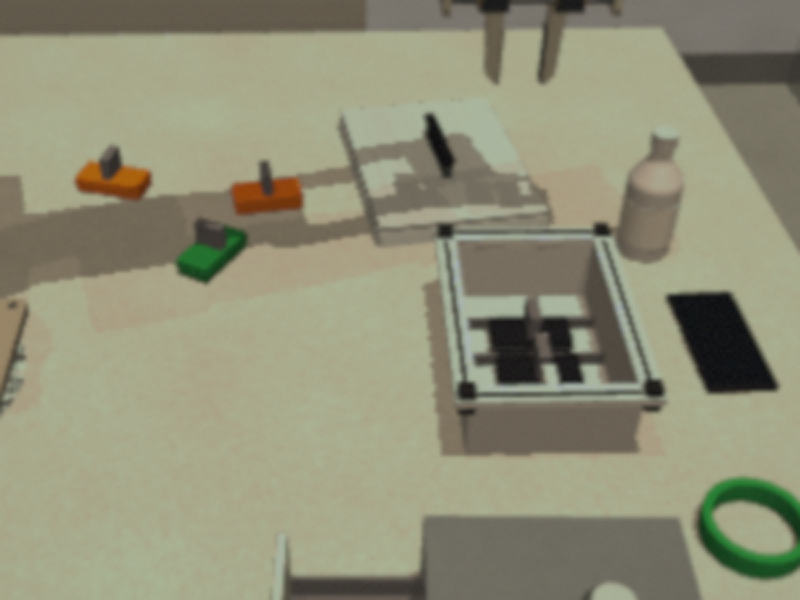

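View pics/top17.png

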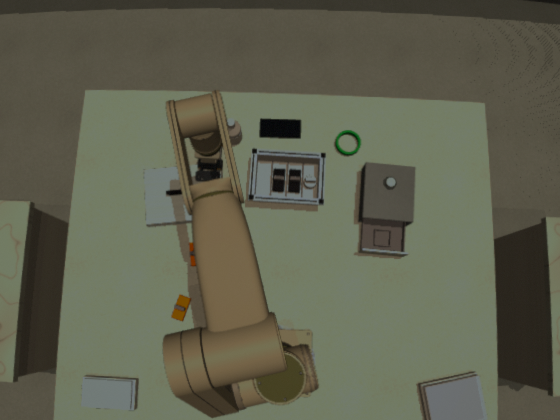

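Side view: both cases and the cartridge are standing in the box. In the top view the cases are at (279,180) and (294,180), the cartridge is at (309,181), and the drawer is empty. Next is the lid.

Request:
step_arm --jaw '[-0.1,-0.1,-0.1,-0.1,-0.1]' --linear '[[123,-68,5],[123,-68,5],[123,-68,5],[123,-68,5],[123,-68,5]]' --rotation '[[0,0,-0.09],[0,0,-0.09],[0,0,-0.09],[0,0,-0.09],[0,0,-0.09]]'

```text
t: 19.05
tcp_pos: [0.556, 0.3422, 0.2095]
tcp_rot: [0.0, 0.687, 0.727, -0.0]
force: [0.4, 0.6, -0.5]
grip_width: 0.0415
```

```bash
python3 -c "
from meas import *
from tg import *
go(.555,.344,.054,94);w=grab('wrist','w18.png');print(proj(w,[(.555,.344,.056),(.551,.399,.056),(.559,.289,.056)]))
t=grab('top');g=t['bgr'].max(2)
crop(t,140,110,250,230,'t18.png')"
```

```text
t 19.05 yaw 93.2 lin [  1.9  -0.9 155.5] rot [ 0.     0.001 -0.014] F [ 0.4  0.6 -0.5] grip 0.0415 pos [0.556  0.3422 0.2095]
[[274.21422585 201.55619621]
 [273.01359824 143.15729192]
 [275.30594968 254.64315795]]
```

View pics/w18.png

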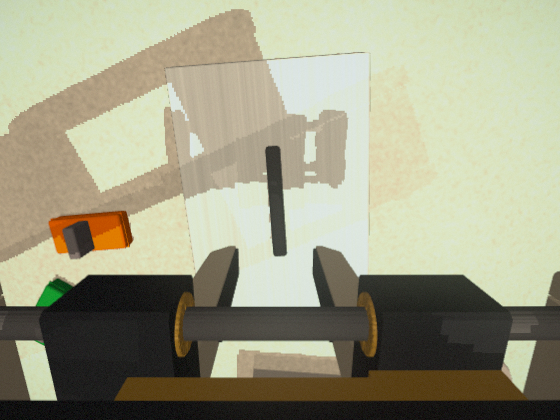

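```bash
python3 -c "
from meas import *
w=grab('wrist');g=w['bgr'].max(2)
m=(g<60);m[:130]=0;m[262:]=0;m[:,:250]=0;m[:,300:]=0
pts=[]
for y in range(155,250,5):
  xs=np.where(m[y])[0]; pts.append(((xs.min()+xs.max())/2,y)); 
print(g[200,255:300]); 
P=onz(w,pts,.055);f=np.polyfit(P[:,1],P[:,0],1);print('yaw',np.degrees(np.arctan(-f[0])),P[[0,9,-1]].round(4))
ys=np.where(m.any(1))[0];print(ys.min(),ys.max())
E=onz(w,[(273,ys.min()),(280,ys.max())],.056);print(E,np.linalg.norm(E[0]-E[1]),E.mean(0))
C=onz(w,[(167,68),(370,52)],.026);v=C[1]-C[0];print(C,np.linalg.norm(v),np.degrees(np.arctan2(v[1],v[0])))
"
```

```text
Traceback (most recent call last):
ValueError: zero-size array to reduction operation minimum which has no identity
```

```bash
python3 -c "
from meas import *
w=grab('wrist');g=w['bgr'].max(2)
m=(g<100);m[:130]=0;m[262:]=0;m[:,:258]=0;m[:,295:]=0
print(g[200,262:292]); 
pts=[]
for y in range(155,250,5):
  xs=np.where(m[y])[0]; pts.append(((xs.min()+xs.max())/2,y)); 
P=onz(w,pts,.055);f=np.polyfit(P[:,1],P[:,0],1);print('yaw',np.degrees(np.arctan(-f[0])),P[[0,9,-1]].round(4))
ys=np.where(m.any(1))[0];print(ys.min(),ys.max())
E=onz(w,[(273,ys.min()),(280,ys.max())],.056);print(E,np.linalg.norm(E[0]-E[1]),E.mean(0))
C=onz(w,[(167,68),(370,52)],.026);v=C[1]-C[0];print(C,np.linalg.norm(v),np.degrees(np.arctan2(v[1],v[0])))
"
```

```text
[227 231 228 227 223 162 100  62  65  63  66  68  67  72  71  68  65  67
  67  64 125 230 230 232 231 230 231 231 229 229]
yaw 6.9887859854376915 [[0.5512 0.387  0.055 ]
 [0.5567 0.3442 0.055 ]
 [0.562  0.298  0.055 ]]
145 254
[[0.55218007 0.39626659 0.056     ]
 [0.56454296 0.28878932 0.056     ]] 0.10818597569109141 [0.55836151 0.34252796 0.056     ]
[[0.44744649 0.46139244 0.026     ]
 [0.63923001 0.48512366 0.026     ]] 0.19324619150414066 7.053903092590205
```

The lid's yaw is 7.0° by both the handle line and the plate edge (193 of 196 mm measured). The handle centre is near (0.556,0.344).

Request:
step_arm --jaw '[-0.1,-0.1,-0.1,-0.1,-0.1,-1,-1,-1]' --linear '[[2,0,50],[2,0,100],[2,0,140],[2,0,156],[2,0,156],[2,0,156],[2,0,156],[2,0,156]]' --rotation '[[0,0,-0.066],[0,0,-0.066],[0,0,-0.066],[0,0,-0.066],[0,0,-0.066],[0,0,-0.066],[0,0,-0.066],[0,0,-0.066]]' --force 45

```text
t: 20.05
tcp_pos: [0.5568, 0.3453, 0.0551]
tcp_rot: [0.0, 0.663, 0.749, 0.001]
force: [0.4, -0.9, -0.0]
grip_width: 0.0226
```

Request:
step_arm --jaw '[-1,-1,-1,-1,-1]' --linear '[[0,0,0],[0,0,-5],[0,0,-15],[0,0,-30],[0,0,-30]]' --rotation '[[0,0,0],[0,0,0],[0,0,0],[0,0,0],[0,0,0]]'

```text
t: 20.55
tcp_pos: [0.5576, 0.3461, 0.0874]
tcp_rot: [0.001, 0.663, 0.749, 0.002]
force: [0.3, 1.0, -3.0]
grip_width: 0.0135
```

```bash
python3 -c "
from tg import *
go(.555,.3,.28,88.05);w=grab('wrist','w19.png')"
```

```text
t 20.55 yaw 97.0 lin [ -45.1   -7.3 -192.7] rot [ 0.005 -0.002  0.156] F [ 0.3  1.  -3. ] grip 0.0135 pos [0.5576 0.3461 0.0874]
```

View pics/w19.png

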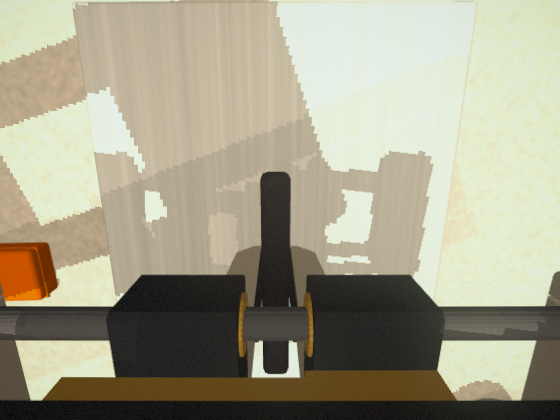

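The lid is held level, and the jaw reading of 13.5 mm matches the handle width. I lift it above bottle height first.

Request:
step_arm --jaw '[-1,-1,-1,-1,-1,-1,-1]' --linear '[[0,0,-40],[0,0,-80],[0,0,-120],[0,0,-160],[0,0,-195],[-20,-5,-195],[-45,-7,-195]]' --rotation '[[0,0,0],[0,0,0],[0,0,0],[0,0,0.04],[0,0,0.08],[0,0,0.12],[0,0,0.155]]'

```text
t: 21.3
tcp_pos: [0.5545, 0.3003, 0.2806]
tcp_rot: [0.0, 0.719, 0.695, 0.002]
force: [-0.4, -0.4, -3.4]
grip_width: 0.0135
```

```bash
python3 -c "
from tg import *
go(.6115,-.0105,.28,88.05)"
```

```text
t 21.3 yaw 88.1 lin [-3.088e+02  6.710e+01  3.000e-01] rot [ 0.003 -0.002  0.001] F [-0.4 -0.4 -3.4] grip 0.0135 pos [0.5545 0.3003 0.2806]
```

Request:
step_arm --jaw '[-1,-1,-1,-1,-1,-1,-1,-1]' --linear '[[-40,8,0],[-85,18,0],[-130,28,0],[-175,38,0],[-220,48,0],[-265,58,0],[-309,67,0],[-309,67,0]]' --rotation '[[0,0,0],[0,0,0],[0,0,0],[0,0,0],[0,0,0],[0,0,0],[0,0,0],[0,0,0]]'

```text
t: 22.1
tcp_pos: [0.6113, -0.0173, 0.2782]
tcp_rot: [0.001, 0.721, 0.693, -0.001]
force: [-0.1, -0.5, -3.1]
grip_width: 0.0137
```

Request:
step_arm --jaw '[-1,-1,-1,-1]' --linear '[[0,0,50],[0,0,95],[0,0,110],[0,0,110]]' --rotation '[[0,0,0],[0,0,0],[0,0,0],[0,0,0]]'

```text
t: 22.5
tcp_pos: [0.6088, -0.0108, 0.1653]
tcp_rot: [-0.003, 0.719, 0.695, -0.002]
force: [-0.3, 0.4, -3.5]
grip_width: 0.0135
```

```bash
python3 -c "
from tg import *
go(.6115,-.0105,.125,88.05);w=grab('wrist','w20.png');s=grab('side','side20.png');t=grab('top','top20.png');crop(s,230,150,430,300,'s20.png')"
```

```text
t 22.5 yaw 88.1 lin [ 0.4  3.  40.3] rot [-0.007 -0.001  0.001] F [-0.3  0.4 -3.5] grip 0.0135 pos [ 0.6088 -0.0108  0.1653]
```

View pics/w20.png

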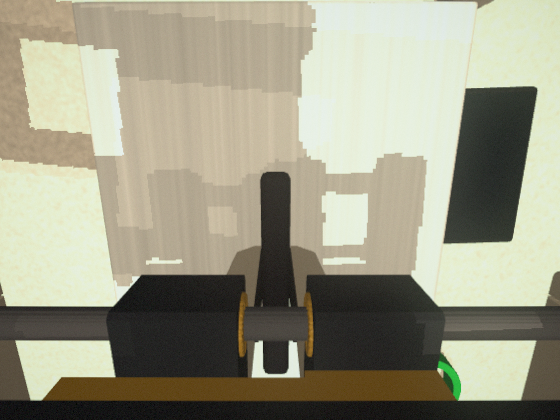

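View pics/s20.png

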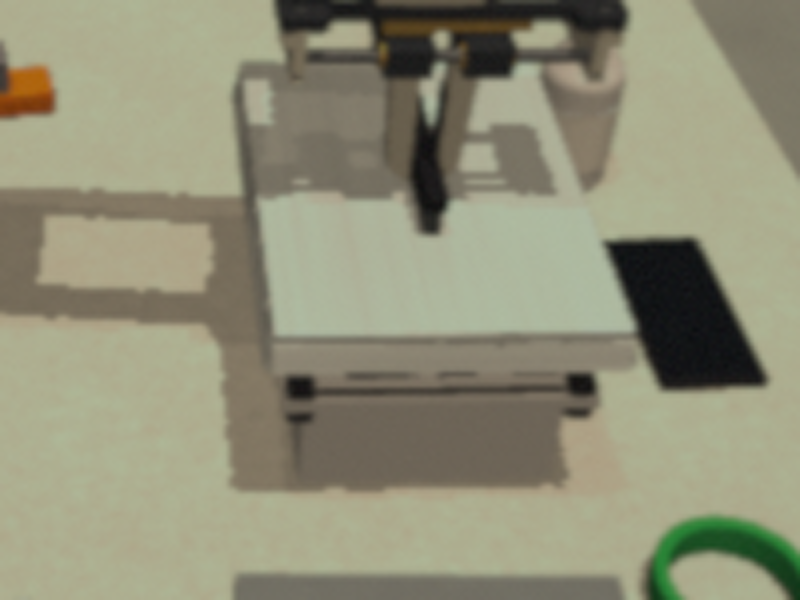

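View pics/top20.png

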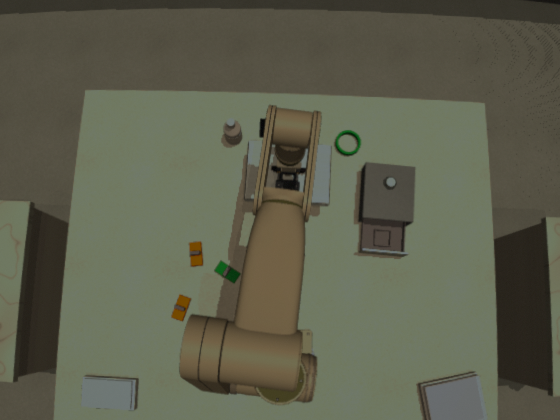

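```bash
python3 -c "
from tg import *
w=grab('wrist');s=grab('side');t=grab('top')
o=sensors.get_obs();q=o['tcp_rot'];R=Ro.from_quat([q[1],q[2],q[3],q[0]]);p=o['tcp_pos'];print(p)
h=.036
L=[(x,y,h-.008) for x in(-.134,.134) for y in(-.098,.098)]
for im,n in((w,'w'),(s,'s'),(t,'t')):
  print(n,proj(im,p+R.apply(L)).round(1).tolist(), proj(im,p+R.apply([(.055,0,h-.038),(-.055,0,h-.038)])).round(1).tolist())
crop(t,235,100,345,215,'t20.png');crop(s,285,160,395,250,'s20b.png')"
```

```text
[ 0.61275084 -0.01148523  0.17159996]
w [[135.8, 432.0], [415.2, 431.6], [69.1, -6.2], [479.5, -7.4]] [[274.5, 166.7], [275.1, 370.1]]
s [[298.6, 231.4], [389.9, 230.0], [290.2, 163.5], [363.9, 162.8]] [[332.8, 170.1], [340.0, 197.1]]
t [[328.2, 202.5], [330.5, 143.9], [244.0, 197.3], [248.6, 138.8]] [[270.8, 166.5], [305.5, 168.7]]
```

View pics/t20.png

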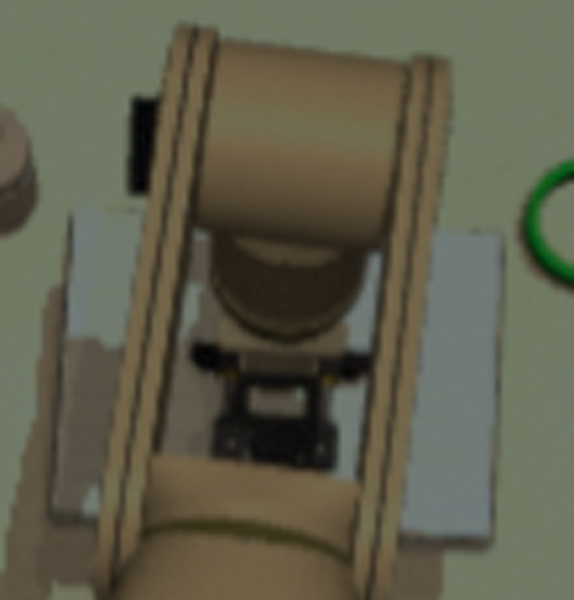

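View pics/s20b.png

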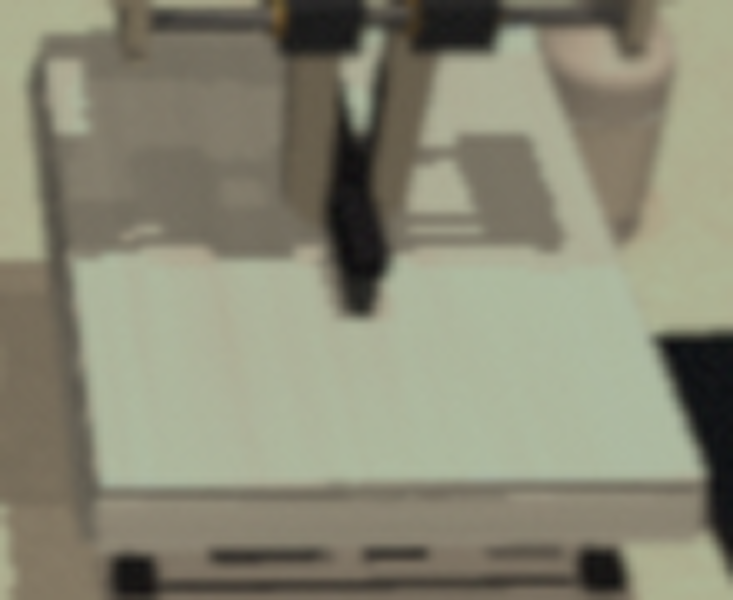

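```bash
python3 -c "
from tg import *
s=grab('side');t=grab('top');o=sensors.get_obs();print(o['tcp_pos'],o['joint_vel'].round(4))
im0=cv2.imread('pics/side0.png')
a=np.radians(-1.95);R=np.array([[np.cos(a),-np.sin(a)],[np.sin(a),np.cos(a)]])
q=np.array([(-.08,.116),(-.08,-.116),(.08,-.116),(.08,.116)])@R.T+[.6113,-.0103]
for im in(s,t): print(proj(im,np.c_[q,np.full(4,.088)]).round(1).tolist())
c=im0[175:265,285:385];cv2.imwrite('pics/pads.png',cv2.resize(c,None,fx=6,fy=6,interpolation=2))
"
```

```text
[ 0.61209565 -0.01150063  0.17053901] [-0.0016  0.0102  0.0136 -0.0012 -0.0021  0.0002]
[[295.9, 184.3], [303.7, 243.9], [374.1, 243.0], [354.8, 183.8]]
[[250.4, 196.5], [320.7, 200.9], [322.8, 154.6], [253.9, 150.2]]
```

View pics/pads.png

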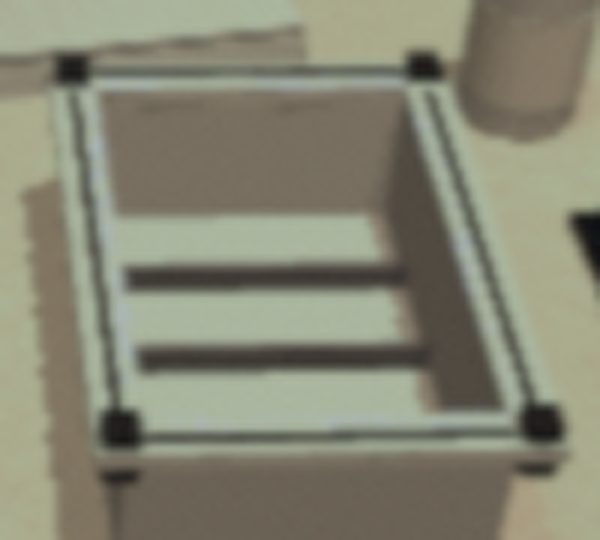

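Request:
step_arm --jaw '[-1,-1,-1,-1,-1,-1]' --linear '[[3,0,5],[3,0,12],[3,0,20],[3,0,25],[3,0,25],[3,0,25]]' --rotation '[[0,0,0],[0,0,0],[0,0,0],[0,0,0],[0,0,0],[0,0,0]]'

```text
t: 23.5
tcp_pos: [0.611, -0.0085, 0.1433]
tcp_rot: [-0.0, 0.719, 0.695, -0.0]
force: [0.1, -0.1, -2.9]
grip_width: 0.0128
```

```bash
python3 -c "
from tg import *
go(.6118,-.009,.125,88.05);s=grab('side');crop(s,280,160,400,250,'s21.png')"
```

```text
t 23.5 yaw 88.1 lin [-0.5  0.8 18.3] rot [-0.001 -0.     0.001] F [ 0.1 -0.1 -2.9] grip 0.0128 pos [ 0.611  -0.0085  0.1433]
```

View pics/s21.png

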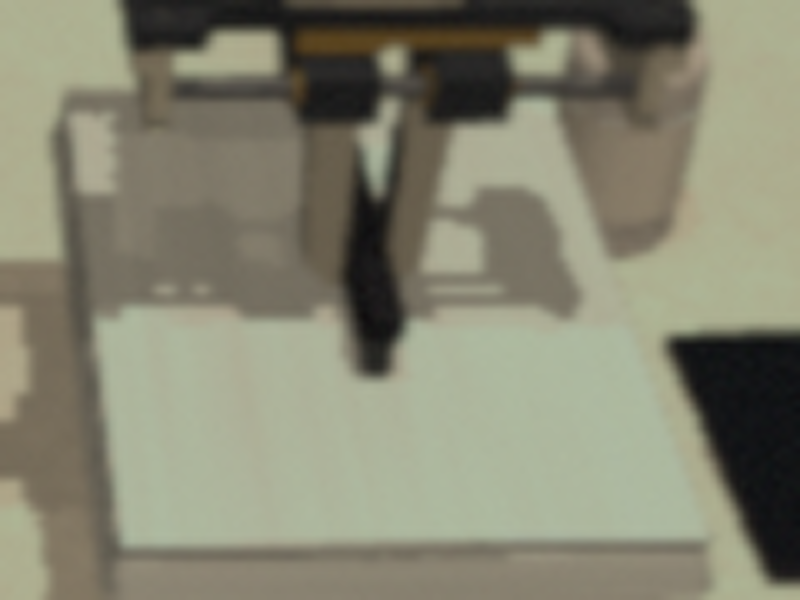

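Request:
step_arm --jaw '[-1,-1,-1,-1,-1]' --linear '[[0,1,5],[0,1,9],[0,1,12],[0,1,12],[0,1,12]]' --rotation '[[0,0,0],[0,0,0],[0,0,0],[0,0,0],[0,0,0]]'

```text
t: 24.05
tcp_pos: [0.6121, -0.0085, 0.1315]
tcp_rot: [-0.0, 0.719, 0.695, -0.0]
force: [0.1, -0.1, -2.2]
grip_width: 0.0137
```

Request:
step_arm --jaw '[-1,-1,-1,-1]' --linear '[[0,0,2],[0,0,4],[0,0,5],[0,0,5]]' --rotation '[[0,0,0],[0,0,0],[0,0,0],[0,0,0]]'

```text
t: 24.45
tcp_pos: [0.612, -0.0085, 0.1264]
tcp_rot: [-0.0, 0.719, 0.695, -0.0]
force: [0.7, 0.6, -2.2]
grip_width: 0.0135
```

```bash
python3 -c "
from tg import *
go(.6118,-.009,.125,88.05);s=grab('side');crop(s,280,160,400,250,'s22.png')"
```

```text
t 24.45 yaw 88.1 lin [-0.5 -0.2  1.4] rot [-0.    -0.     0.001] F [ 0.7  0.6 -2.2] grip 0.0135 pos [ 0.612  -0.0085  0.1264]
```

View pics/s22.png

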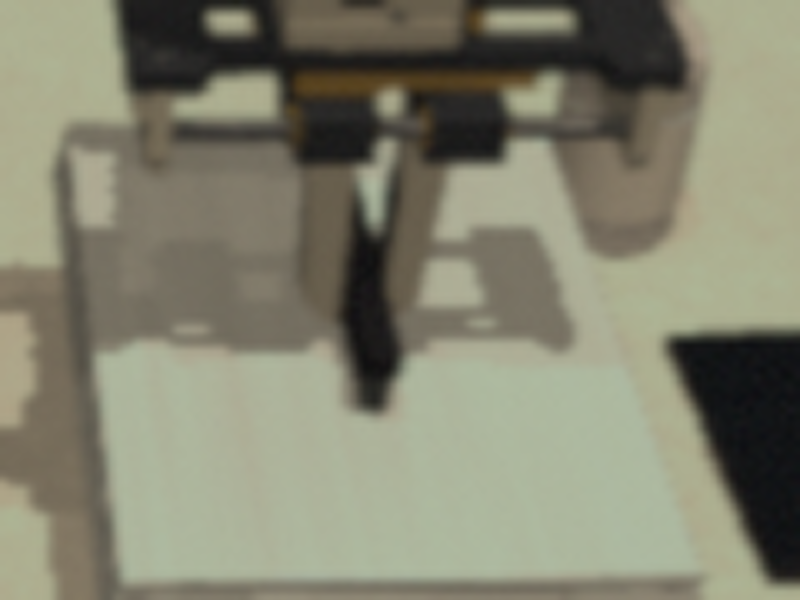

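Request:
step_arm --jaw '[-1,-1,-1]' --linear '[[0,0,1],[0,0,2],[0,0,2]]' --rotation '[[0,0,0],[0,0,0],[0,0,0]]'

```text
t: 24.8
tcp_pos: [0.6122, -0.0085, 0.1245]
tcp_rot: [-0.0, 0.719, 0.695, -0.0]
force: [0.1, 0.8, -3.1]
grip_width: 0.0137
```

Request:
step_arm --jaw '[-1,-1,-1]' --linear '[[0,0,1],[0,0,2],[0,0,2]]' --rotation '[[0,0,0],[0,0,0],[0,0,0]]'

```text
t: 25.1
tcp_pos: [0.6124, -0.0085, 0.1244]
tcp_rot: [0.0, 0.719, 0.695, 0.0]
force: [-7.0, 0.9, 8.0]
grip_width: 0.0135
```

Contact came at the expected height (8 N up), so I release.

Request:
step_arm --jaw '[-0.4,-0.4,-0.4,-0.4,-0.4]' --linear '[[0,0,0],[0,0,0],[0,0,-30],[0,0,-80],[0,0,-80]]' --rotation '[[0,0,0],[0,0,0],[0,0,0],[0,0,0],[0,0,0]]'

```text
t: 25.6
tcp_pos: [0.6163, -0.0089, 0.2111]
tcp_rot: [0.005, 0.719, 0.695, 0.004]
force: [0.6, -0.2, 0.8]
grip_width: 0.0281
```

```bash
python3 -c "
from tg import *
go(.6118,-.009,.2,88.05);s=grab('side');crop(s,270,150,410,255,'s23.png');w=grab('wrist','w23.png');t=grab('top','top23.png')"
```

```text
t 25.6 yaw 88.1 lin [-0.2 -4.6 11. ] rot [0.012 0.001 0.001] F [ 0.6 -0.2  0.8] grip 0.0281 pos [ 0.6163 -0.0089  0.2111]
```

View pics/s23.png

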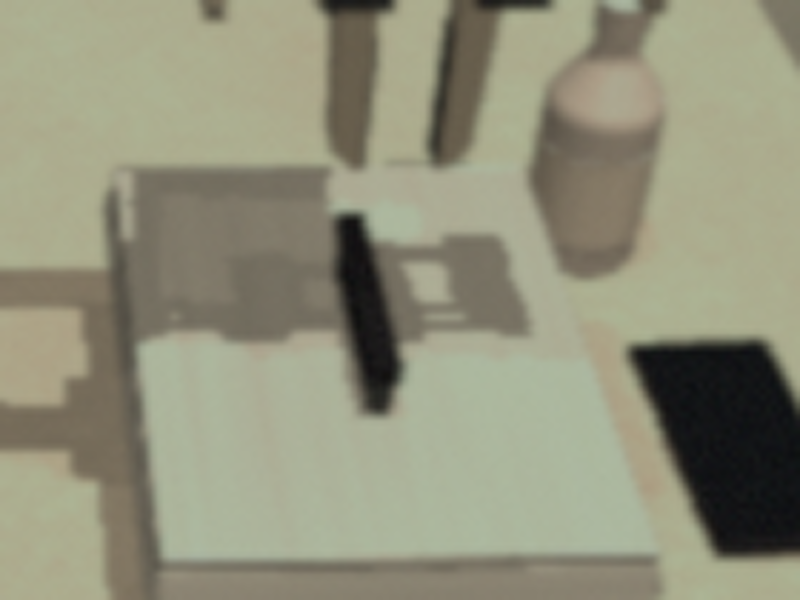

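View pics/w23.png

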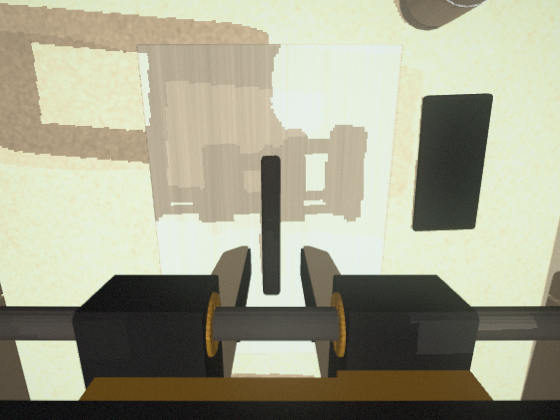

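The lid lies on the box, with the handle from (271,157) to (271,293) in the wrist view. I move off towards the drawer, which clears the view of the lid.

Request:
step_arm --jaw '[-1,-1,-1,-1,-1,-1,-1,-1]' --linear '[[0,-20,0],[-45,-60,0],[-90,-90,0],[-135,-130,0],[-180,-170,0],[-220,-210,0],[-260,-240,0],[-300,-270,0]]' --rotation '[[0,0,0],[0,0,0],[0,0,0],[0,0,0],[0,0,0],[0,0,0],[0,0,0],[0,0,0]]'

```text
t: 26.55
tcp_pos: [0.3565, -0.2685, 0.2008]
tcp_rot: [-0.001, 0.719, 0.696, -0.0]
force: [0.2, -0.5, 0.8]
grip_width: 0.0001
```

```bash
python3 -c "
from tg import *
go(.33,-.35,.2,88.05);s=grab('side','side24.png');t=grab('top','top24.png');crop(s,220,150,420,300,'s24.png');crop(t,230,120,430,270,'t24.png')"
```

```text
t 26.55 yaw 88.1 lin [-82.3 -23.8   0.7] rot [-0.002 -0.002  0.001] F [ 0.2 -0.5  0.8] grip 0.0001 pos [ 0.3565 -0.2685  0.2008]
```

View pics/s24.png

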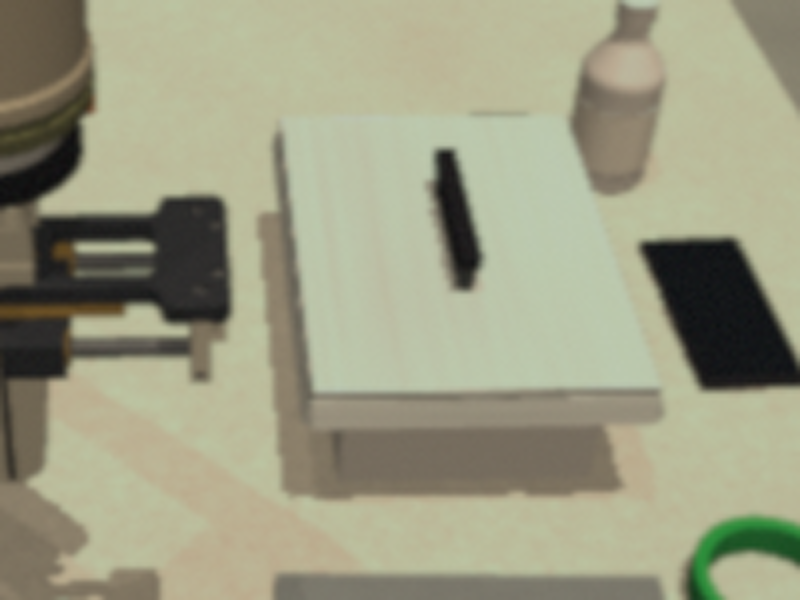

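View pics/t24.png

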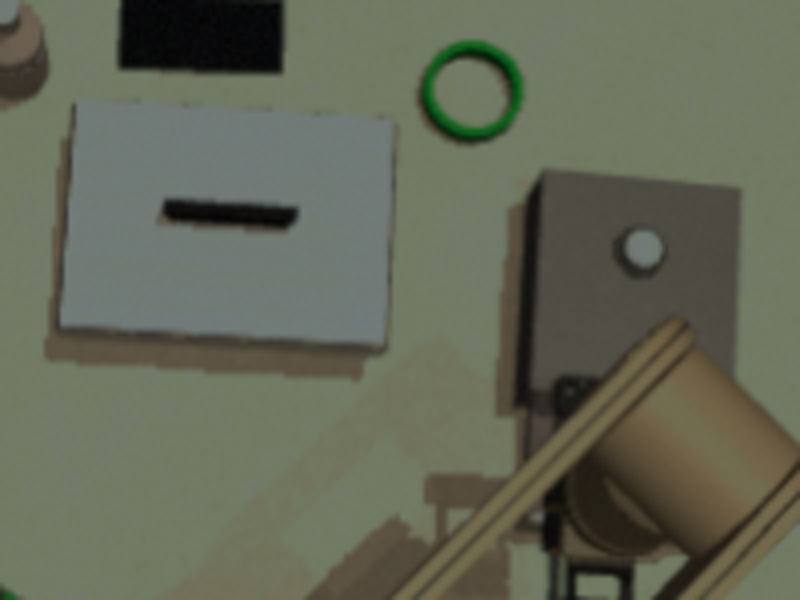

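```bash
python3 -c "
from tg import *
s=grab('side');t=grab('top')
X=[tri(s,a,t,b) for a,b in [((298.3,248.3),(326.3,206.3)),((383.8,247),(328.8,150.5)),((291.3,180),(245,202)),((362.5,178.8),(248.8,145.5))]]
for x in X: print(x[0].round(4),x[1].round(4))
P=onz(t,[(326.3,206.3),(328.8,150.5),(245,202),(248.8,145.5)],.096);print(P.round(4),P.mean(0))
# top-view drawer/unit edges: unit right edge & top edge
c=lambda x,y:(230+x/4,120+y/4)
U=onz(t,[c(545,170),c(740,188),c(733,370)],.09);print(U.round(4))
v=U[0]-U[1];print('unit yaw',np.degrees(np.arctan2(-v[0],v[1])))
"
```

```text
[ 0.5109 -0.1417  0.0922] 0.0038
[ 0.7018 -0.1488  0.0935] 0.0022
[0.5202 0.1254 0.0895] 0.0085
[0.7154 0.1202 0.0908] 0.0094
[[ 0.5082 -0.1414  0.096 ]
 [ 0.6999 -0.1483  0.096 ]
 [ 0.5144  0.1249  0.096 ]
 [ 0.7087  0.1203  0.096 ]] [ 0.60780492 -0.011117    0.096     ]
[[ 0.6642 -0.2757  0.09  ]
 [ 0.6547 -0.4424  0.09  ]
 [ 0.4976 -0.4319  0.09  ]]
unit yaw -3.252890147131544
```

```bash
python3 -c "
from tg import *
go(.325,-.338,.2,86.5)"
```

```text
t 26.75 yaw 87.9 lin [-70.7 -30.    1.1] rot [-0.001 -0.002  0.024] F [0.4 0.6 0.3] grip 0.0004 pos [ 0.3576 -0.2684  0.2012]
```

Request:
step_arm --jaw '[-1,-1,-1,-1,-1,-1,-1]' --linear '[[-45,-30,0],[-71,-30,0],[-71,-30,20],[-71,-30,70],[-71,-30,110],[-71,-30,138],[-71,-30,138]]' --rotation '[[0,0,0.024],[0,0,0.024],[0,0,0.024],[0,0,0.024],[0,0,0.024],[0,0,0.024],[0,0,0.024]]'

```text
t: 27.45
tcp_pos: [0.325, -0.3333, 0.0592]
tcp_rot: [-0.005, 0.726, 0.688, 0.001]
force: [-1.1, 0.3, 0.6]
grip_width: 0.0008
```

```bash
python3 -c "
from tg import *
go(.4465,-.3455,.06,86.5);s=grab('side','side25.png');crop(s,170,250,410,410,'s25.png');w=grab('wrist','w25.png')"
```

```text
t 27.45 yaw 86.9 lin [ -5.6 121.9  -1.6] rot [-0.006 -0.008  0.007] F [-1.1  0.3  0.6] grip 0.0008 pos [ 0.325  -0.3333  0.0592]
```

View pics/s25.png

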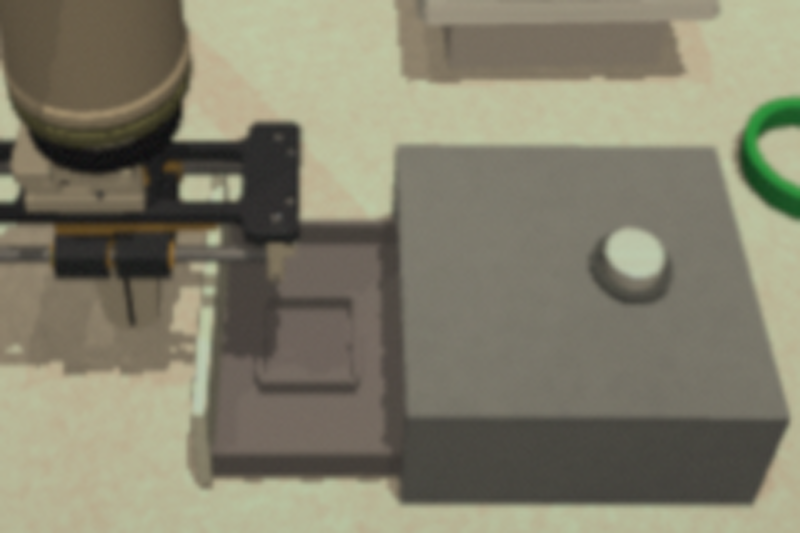

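View pics/w25.png

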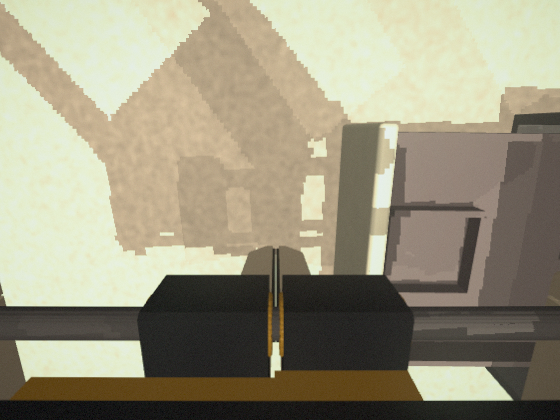

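Request:
step_arm --jaw '[-1,-1,-1,-1,-1,-1,-1,-1]' --linear '[[-5,15,0],[-5,30,0],[-5,45,0],[-5,60,0],[-6,75,0],[-6,90,0],[-6,105,0],[-6,110,0]]' --rotation '[[0,0,0],[0,0,0],[0,0,0],[0,0,0],[0,0,0],[0,0,0],[0,0,0],[0,0,0]]'

```text
t: 28.35
tcp_pos: [0.4369, -0.3511, 0.0671]
tcp_rot: [0.0, 0.727, 0.687, -0.001]
force: [-10.2, -0.3, 6.6]
grip_width: 0.0006
```

```bash
python3 -c "
from tg import *
go(.4465,-.3455,.06,86.5);s=grab('side','side26.png');crop(s,170,250,410,410,'s26.png')"
```

```text
t 28.35 yaw 86.8 lin [6.1 9.3 7.1] rot [-0.001  0.002  0.005] F [-10.2  -0.3   6.6] grip 0.0006 pos [ 0.4369 -0.3511  0.0671]
```

View pics/s26.png

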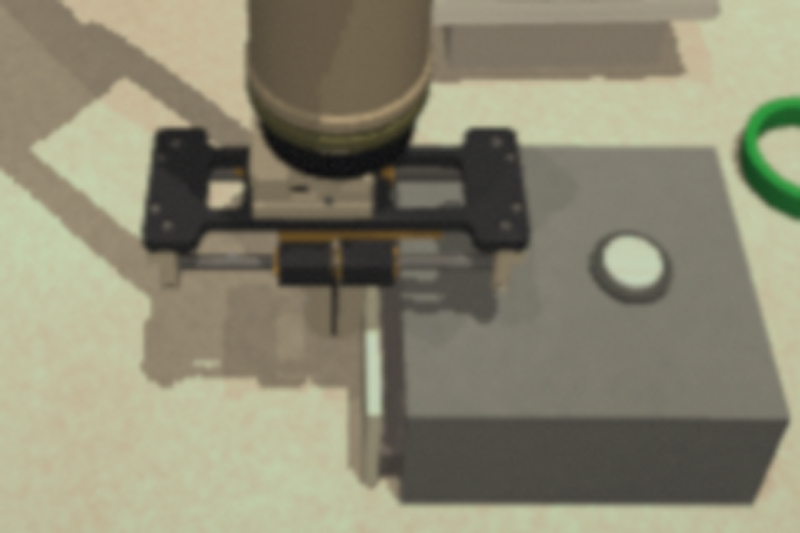

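Request:
step_arm --jaw '[-1,-1,-1,-1,-1,-1]' --linear '[[3,4,2],[3,8,3],[3,11,3],[3,14,3],[3,16,3],[3,16,3]]' --rotation '[[0,0,0],[0,0,0],[0,0,0],[0,0,0],[0,0,0],[0,0,0]]'

```text
t: 29.0
tcp_pos: [0.4491, -0.3487, 0.0634]
tcp_rot: [-0.003, 0.727, 0.687, -0.002]
force: [-29.1, 5.4, 25.0]
grip_width: 0.0004
```

```bash
python3 -c "
from tg import *
go(.4465,-.3455,.06,86.5);s=grab('side','side27.png');crop(s,170,250,410,410,'s27.png')"
```

```text
t 29.0 yaw 86.7 lin [ 3.  -2.8  3.5] rot [-0.007 -0.     0.004] F [-29.1   5.4  25. ] grip 0.0004 pos [ 0.4491 -0.3487  0.0634]
```

View pics/s27.png

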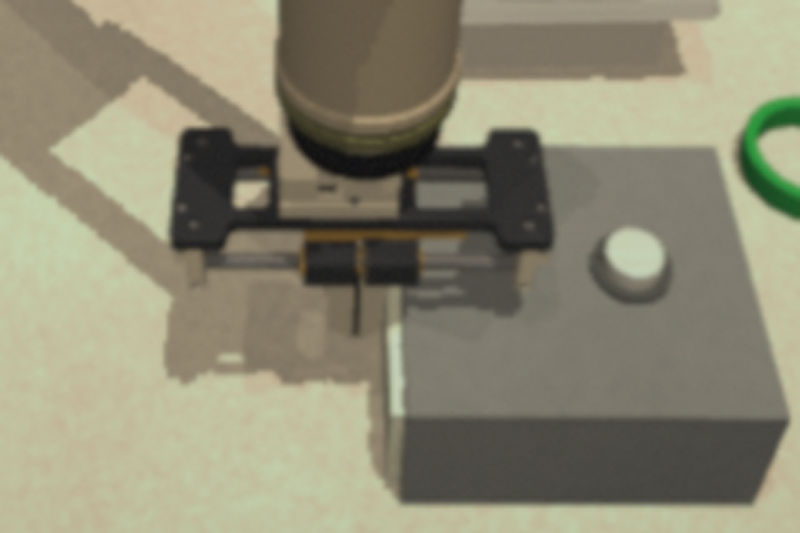

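The force rose to 29 N at the stop and the drawer front is flush. I back off and check that it stays latched.

Request:
step_arm --jaw '[-1,-1,-1,-1,-1]' --linear '[[0,-20,0],[0,-50,0],[0,-70,-30],[0,-70,-80],[0,-70,-130]]' --rotation '[[0,0,0],[0,0,0],[0,0,0],[0,0,0],[0,0,0]]'

```text
t: 29.55
tcp_pos: [0.3817, -0.3437, 0.1932]
tcp_rot: [-0.0, 0.727, 0.686, 0.0]
force: [0.8, -0.5, 0.4]
grip_width: 0.0002
```

```bash
python3 -c "
from tg import *
s=grab('side','side28.png');crop(s,170,250,410,410,'s28.png')
a=np.radians(-1.95);R=np.array([[np.cos(a),-np.sin(a)],[np.sin(a),np.cos(a)]])
q=np.array([(-.08,.116),(-.08,-.116),(.08,-.116),(.08,.116)])@R.T+[.6113,-.0103];print(q.round(4))
go(.45,-.25,.2,88);go(q[1,0],q[1,1],.2,88)"
```

```text
[[ 0.5353  0.1084]
 [ 0.5274 -0.1235]
 [ 0.6873 -0.129 ]
 [ 0.6952  0.1029]]
t 29.6 yaw 86.7 lin [100.7  59.    3.6] rot [ 0.01   0.009 -0.022] F [ 3.8 -1.6  7.1] grip 0.0005 pos [ 0.3853 -0.3472  0.2039]
t 29.6 yaw 86.7 lin [231.4 129.1   3.2] rot [ 0.01   0.009 -0.022] F [ 3.8 -1.6  7.1] grip 0.0005 pos [ 0.3853 -0.3472  0.2039]
```

View pics/s28.png

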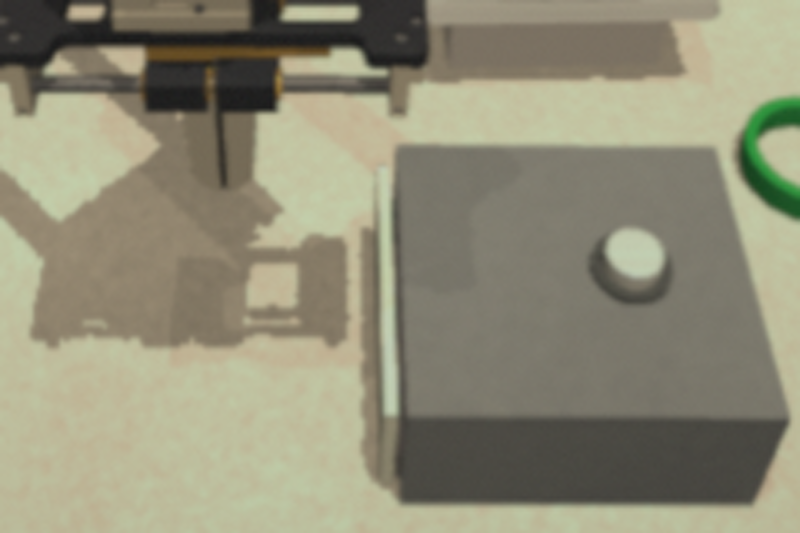

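The drawer front stays at the same pixels as at the start (284 to 289), so it is latched. Next are the corners, starting with corner 1 (-x,-y).

Request:
step_arm --jaw '[-1,-1,-1,-1,-1,-1,-1,-1]' --linear '[[45,25,0],[90,50,0],[135,75,0],[180,100,0],[231,129,20],[231,129,40],[231,129,40],[231,129,40]]' --rotation '[[0,0,-0.02],[0,0,-0.02],[0,0,-0.02],[0,0,-0.02],[0,0,-0.02],[0,0,-0.02],[0,0,-0.02],[0,0,-0.02]]'

```text
t: 30.4
tcp_pos: [0.5241, -0.1207, 0.1517]
tcp_rot: [-0.0, 0.72, 0.694, -0.0]
force: [-0.3, 0.3, 0.8]
grip_width: 0.0008
```

```bash
python3 -c "
from tg import *
go(.5274,-.1235,.118,88);w=grab('wrist','w29.png');s=grab('side','side29.png');crop(s,250,150,410,270,'s29.png')"
```

```text
t 30.4 yaw 88.0 lin [-2.7  3.4 33.7] rot [-0.001 -0.    -0.001] F [-0.3  0.3  0.8] grip 0.0008 pos [ 0.5241 -0.1207  0.1517]
```

View pics/w29.png

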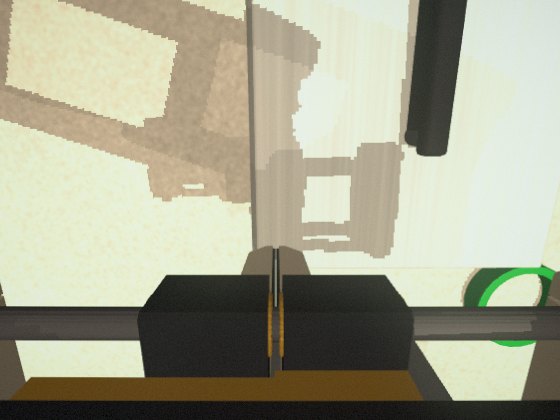

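View pics/s29.png

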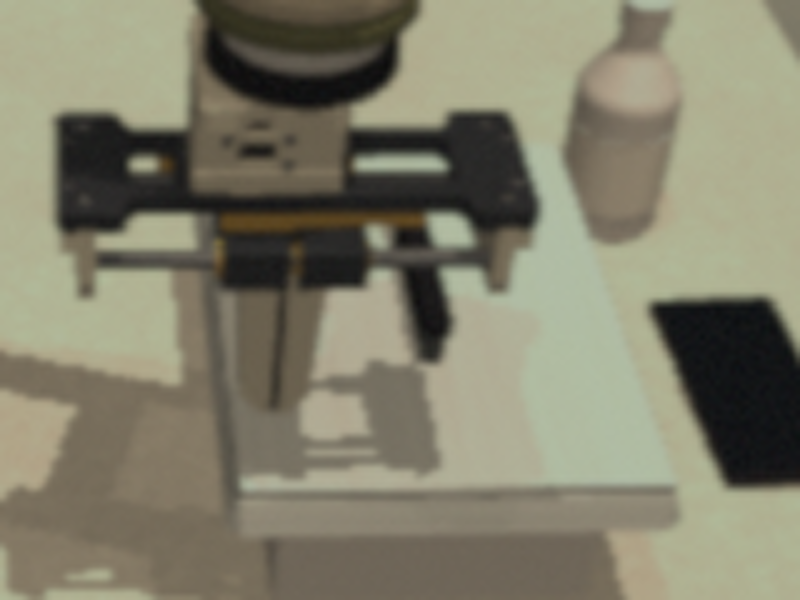

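Request:
step_arm --jaw '[-1,-1,-1,-1,-1,-1,-1,-1]' --linear '[[-3,3,20],[-3,3,30],[-3,3,34],[-3,3,37],[-3,3,40],[-3,3,42],[-3,3,43],[-3,3,43]]' --rotation '[[0,0,0],[0,0,0],[0,0,0],[0,0,0],[0,0,0],[0,0,0],[0,0,0],[0,0,0]]'

```text
t: 31.3
tcp_pos: [0.527, -0.1253, 0.1109]
tcp_rot: [0.001, 0.72, 0.694, -0.0]
force: [-7.3, -0.6, 12.3]
grip_width: 0.0003
```

```bash
python3 -c "
from tg import *
go(.5274,-.1235,.110,88);w=grab('wrist','w30.png');s=grab('side','side30.png');crop(s,250,150,410,270,'s30.png')"
```

```text
t 31.3 yaw 87.8 lin [1.8 0.3 0.9] rot [ 0.001  0.001 -0.003] F [-7.3 -0.6 12.3] grip 0.0003 pos [ 0.527  -0.1253  0.1109]
```

View pics/s30.png

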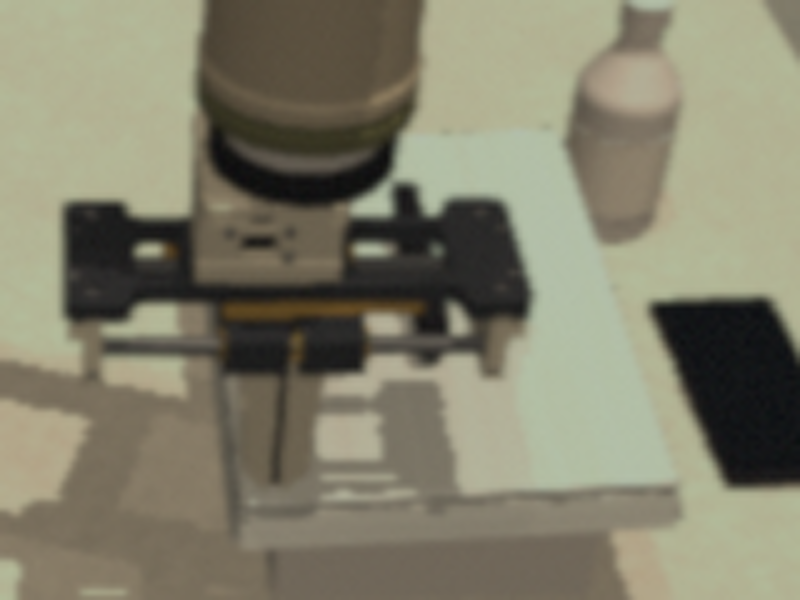

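The lid has tipped at corner 1 (12 N). I press on to the hard stop.

Request:
step_arm --jaw '[-1,-1,-1,-1]' --linear '[[0,0,1],[0,0,2],[0,0,3],[0,0,3]]' --rotation '[[0,0,0],[0,0,0],[0,0,0],[0,0,0]]'

```text
t: 31.8
tcp_pos: [0.5272, -0.1254, 0.1105]
tcp_rot: [0.001, 0.72, 0.694, -0.0]
force: [-18.9, 3.3, 32.8]
grip_width: 0.0003
```

Corner 1 is at its hard stop (33 N at TCP z 0.1105). Next is corner 2 (+x,-y).

Request:
step_arm --jaw '[-1,-1,-1,-1,-1,-1,-1,-1]' --linear '[[0,0,-20],[0,0,-50],[0,30,-50],[0,75,-50],[0,120,-50],[0,160,-50],[0,160,-50],[0,160,-50]]' --rotation '[[0,0,0],[0,0,0],[0,0,0],[0,0,0],[0,0,0],[0,0,0],[0,0,0],[0,0,0]]'

```text
t: 32.6
tcp_pos: [0.6868, -0.1304, 0.1547]
tcp_rot: [-0.001, 0.72, 0.694, -0.0]
force: [0.6, -0.1, 0.0]
grip_width: 0.0003
```

```bash
python3 -c "
from tg import *
go(.687,-.129,.118,88);s=grab('side','side31.png');crop(s,250,150,410,270,'s31.png');w=grab('wrist','w31.png')"
```

```text
t 32.6 yaw 87.9 lin [ 1.4  0.2 36.7] rot [-0.002 -0.    -0.002] F [ 0.6 -0.1  0. ] grip 0.0003 pos [ 0.6868 -0.1304  0.1547]
```

View pics/s31.png

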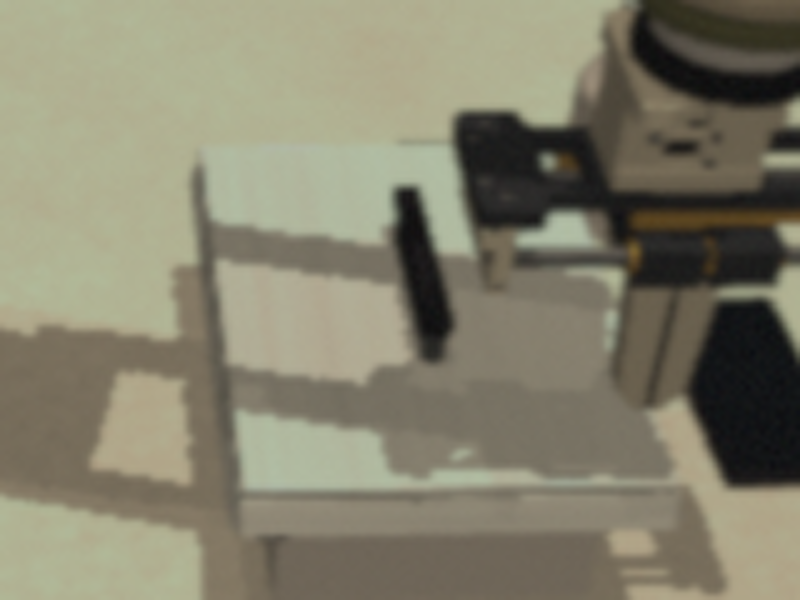

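```bash
python3 -c "
from tg import *
w=grab('wrist');o=sensors.get_obs();q=o['tcp_rot'];R=Ro.from_quat([q[1],q[2],q[3],q[0]])
c=-w['R'].T@w['t'];print('cam in tool',R.inv().apply(c-o['tcp_pos']))
s=grab('side');t=grab('top')
a=cv2.imread('pics/side0.png')[140:210,350:400];b=cv2.imread('pics/top0.png')[110:155,210:260]
cv2.imwrite('pics/bot.png',np.hstack([cv2.resize(a,(400,560),interpolation=2),cv2.resize(b,(400,360),interpolation=2) if 0 else cv2.copyMakeBorder(cv2.resize(b,(400,360),interpolation=2),0,200,0,0,cv2.BORDER_CONSTANT)]))"
```

```text
cam in tool [ 0.07260932  0.00051026 -0.14491469]
```

View pics/bot.png

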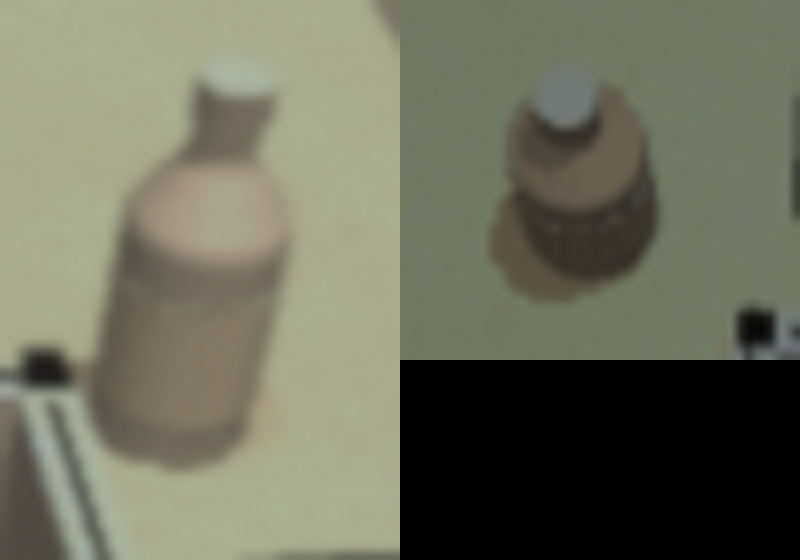

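The gripper body and camera stay above 170 mm during pressing, so the 150 mm bottle is safe. Now I press corner 2.

Request:
step_arm --jaw '[-1,-1,-1,-1,-1,-1,-1,-1]' --linear '[[1,0,20],[1,0,32],[1,0,36],[1,0,39],[1,0,42],[1,0,44],[1,0,45],[1,0,46]]' --rotation '[[0,0,0],[0,0,0],[0,0,0],[0,0,0],[0,0,0],[0,0,0],[0,0,0],[0,0,0]]'

```text
t: 33.65
tcp_pos: [0.6871, -0.1293, 0.1118]
tcp_rot: [0.0, 0.72, 0.694, 0.0]
force: [-5.5, 1.2, 9.7]
grip_width: 0.0004
```

Request:
step_arm --jaw '[-1,-1,-1]' --linear '[[0,0,1],[0,0,2],[0,0,2]]' --rotation '[[0,0,0],[0,0,0],[0,0,0]]'

```text
t: 33.95
tcp_pos: [0.6874, -0.1293, 0.1107]
tcp_rot: [0.001, 0.72, 0.694, 0.0]
force: [-6.2, 1.3, 12.0]
grip_width: 0.0008
```

Request:
step_arm --jaw '[-1,-1,-1,-1]' --linear '[[0,0,1],[0,0,2],[0,0,3],[0,0,3]]' --rotation '[[0,0,0],[0,0,0],[0,0,0],[0,0,0]]'

```text
t: 34.35
tcp_pos: [0.688, -0.1293, 0.1105]
tcp_rot: [0.002, 0.72, 0.694, 0.001]
force: [-13.3, 3.4, 26.5]
grip_width: 0.0005
```

Corner 2 is at its stop (26 N). Next is corner 3 (+x,+y).

Request:
step_arm --jaw '[-1,-1,-1,-1,-1,-1,-1,-1]' --linear '[[0,0,-20],[0,0,-50],[45,0,-55],[90,0,-55],[135,0,-55],[180,0,-55],[225,0,-55],[232,0,-55]]' --rotation '[[0,0,0],[0,0,0],[0,0,0],[0,0,0],[0,0,0],[0,0,0],[0,0,0],[0,0,0]]'

```text
t: 35.15
tcp_pos: [0.6951, 0.1083, 0.1603]
tcp_rot: [-0.0, 0.718, 0.696, 0.001]
force: [-0.5, 0.7, -0.1]
grip_width: 0.0001
```

Request:
step_arm --jaw '[-1,-1]' --linear '[[0,0,0],[0,0,0]]' --rotation '[[0,0,0],[0,0,0]]'

```text
t: 35.35
tcp_pos: [0.6956, 0.1017, 0.1599]
tcp_rot: [0.0, 0.72, 0.694, -0.0]
force: [0.4, -0.6, 0.6]
grip_width: 0.0005
```

```bash
python3 -c "
from tg import *
go(.6952,.1029,.118,88);s=grab('side','side32.png');crop(s,250,150,410,270,'s32.png');w=grab('wrist','w32.png')"
```

```text
t 35.35 yaw 87.9 lin [ 1.2 -0.5 41.9] rot [ 0.     0.001 -0.002] F [ 0.4 -0.6  0.6] grip 0.0005 pos [0.6956 0.1017 0.1599]
```

View pics/s32.png

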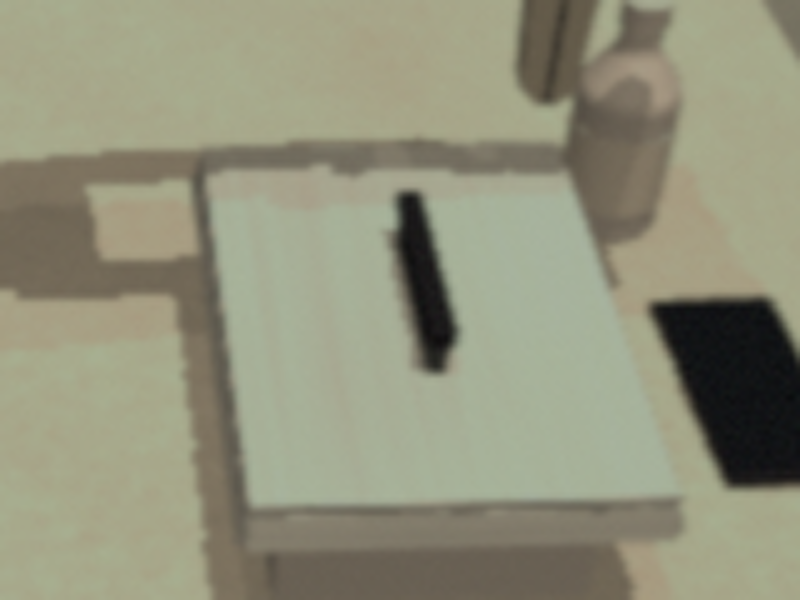

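View pics/w32.png

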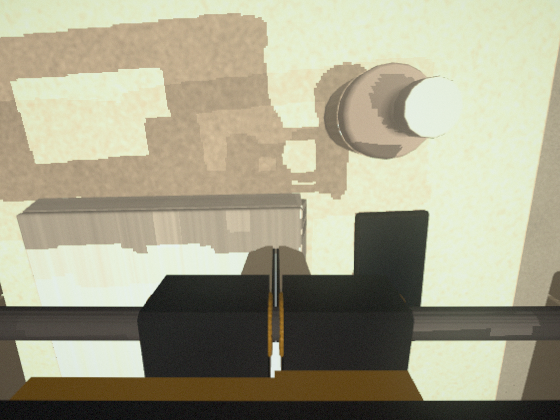

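Request:
step_arm --jaw '[-1,-1,-1,-1,-1,-1,-1,-1]' --linear '[[1,0,25],[1,0,37],[1,0,41],[1,0,44],[1,0,47],[1,0,49],[1,0,51],[1,0,52]]' --rotation '[[0,0,0],[0,0,0],[0,0,0],[0,0,0],[0,0,0],[0,0,0],[0,0,0],[0,0,0]]'

```text
t: 36.25
tcp_pos: [0.6963, 0.1027, 0.1107]
tcp_rot: [0.001, 0.72, 0.694, 0.0]
force: [-8.6, -1.7, 19.5]
grip_width: 0.0004
```

Request:
step_arm --jaw '[-1,-1,-1,-1]' --linear '[[0,0,1],[0,0,2],[0,0,2],[0,0,2]]' --rotation '[[0,0,0],[0,0,0],[0,0,0],[0,0,0]]'

```text
t: 36.65
tcp_pos: [0.6965, 0.1027, 0.1106]
tcp_rot: [0.001, 0.72, 0.694, 0.001]
force: [-12.4, -1.6, 23.7]
grip_width: 0.0003
```

Corner 3 is at its stop (24 N at z 0.1106). Last is corner 0 (-x,+y).

Request:
step_arm --jaw '[-1,-1,-1,-1,-1,-1,-1,-1]' --linear '[[0,0,-20],[0,0,-55],[0,-40,-55],[0,-85,-55],[0,-130,-55],[0,-161,-55],[0,-161,-55],[0,-161,-55]]' --rotation '[[0,0,0],[0,0,0],[0,0,0],[0,0,0],[0,0,0],[0,0,0],[0,0,0],[0,0,0]]'

```text
t: 37.45
tcp_pos: [0.5348, 0.1093, 0.1613]
tcp_rot: [0.0, 0.72, 0.694, 0.0]
force: [0.4, 0.9, 0.8]
grip_width: 0.0006
```

```bash
python3 -c "
from tg import *
go(.5353,.1084,.118,88);s=grab('side','side33.png');crop(s,250,150,410,270,'s33.png')"
```

```text
t 37.45 yaw 87.9 lin [-0.9  0.5 43.3] rot [ 0.001 -0.    -0.003] F [0.4 0.9 0.8] grip 0.0006 pos [0.5348 0.1093 0.1613]
```

View pics/s33.png

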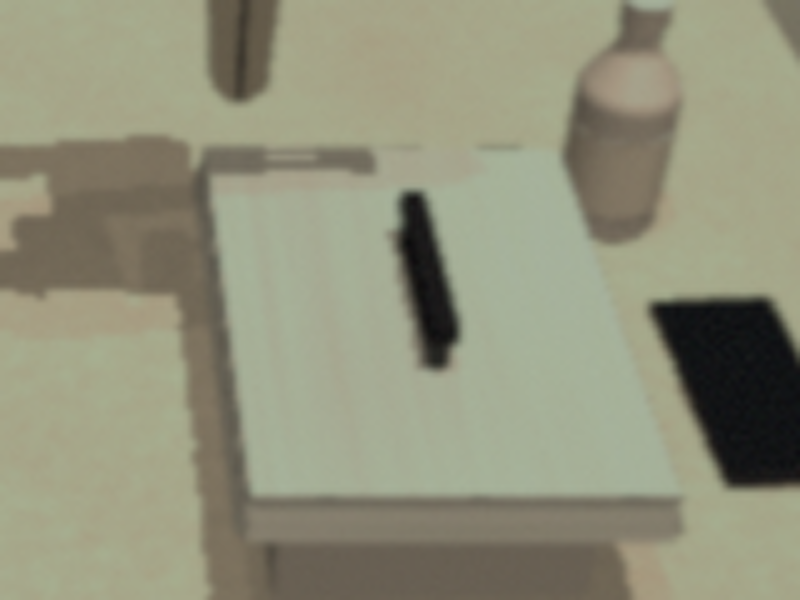

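Request:
step_arm --jaw '[-1,-1,-1,-1,-1,-1,-1,-1]' --linear '[[0,0,25],[0,0,38],[0,0,42],[0,0,45],[0,0,48],[0,0,51],[0,0,53],[0,0,54]]' --rotation '[[0,0,0],[0,0,0],[0,0,0],[0,0,0],[0,0,0],[0,0,0],[0,0,0],[0,0,0]]'

```text
t: 38.3
tcp_pos: [0.5355, 0.1097, 0.1101]
tcp_rot: [0.0, 0.72, 0.694, -0.0]
force: [-18.4, -2.0, 34.5]
grip_width: 0.0005
```

Request:
step_arm --jaw '[-1,-1,-1,-1]' --linear '[[0,0,1],[0,0,2],[0,0,2],[0,0,2]]' --rotation '[[0,0,0],[0,0,0],[0,0,0],[0,0,0]]'

```text
t: 38.7
tcp_pos: [0.5355, 0.1097, 0.1101]
tcp_rot: [0.0, 0.72, 0.694, 0.0]
force: [-23.2, -3.4, 42.9]
grip_width: 0.0006
```

All four corners stopped at TCP z 0.110 to 0.111, which is the seated height. I retract and check.

Request:
step_arm --jaw '[-1,-1,-1,-1,-1,-1,-1,-1]' --linear '[[0,0,-30],[0,0,-80],[0,-40,-100],[0,-80,-100],[0,-120,-100],[0,-150,-100],[0,-150,-100],[0,-150,-100]]' --rotation '[[0,0,0],[0,0,0],[0,0,0],[0,0,0],[0,0,0],[0,0,0],[0,0,0],[0,0,0]]'

```text
t: 39.5
tcp_pos: [0.3854, 0.1153, 0.2055]
tcp_rot: [0.001, 0.72, 0.694, 0.001]
force: [0.2, -0.3, -0.0]
grip_width: 0.0003
```

```bash
python3 -c "
from tg import *
go(.38,.11,.2,88);s=grab('side','side34.png');crop(s,250,150,410,270,'s34.png');t=grab('top','top34.png');crop(t,220,110,420,260,'t34.png')"
```

```text
t 39.5 yaw 87.9 lin [-5.5 -5.2  5.5] rot [ 0.002 -0.    -0.002] F [ 0.2 -0.3 -0. ] grip 0.0003 pos [0.3854 0.1153 0.2055]
```

View pics/side34.png

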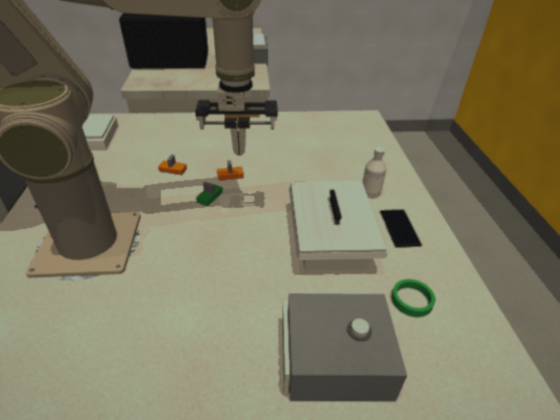

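View pics/s34.png

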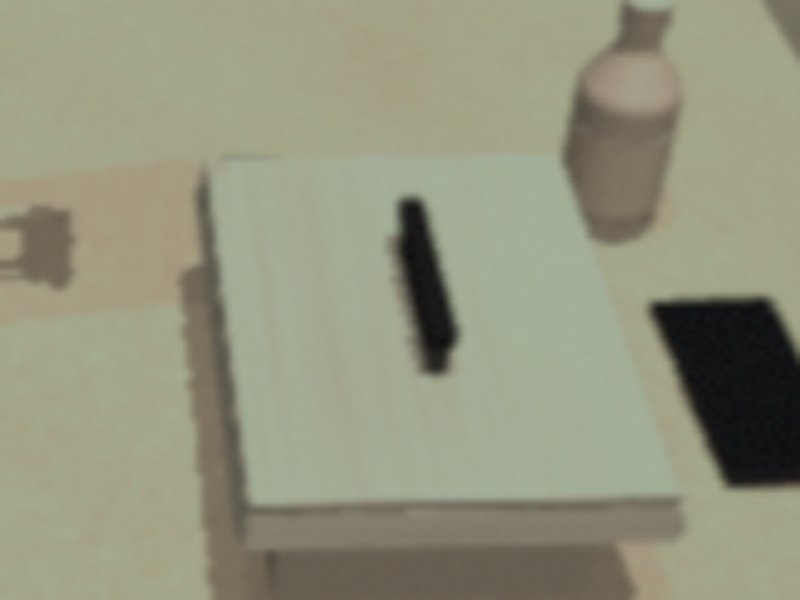

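View pics/t34.png

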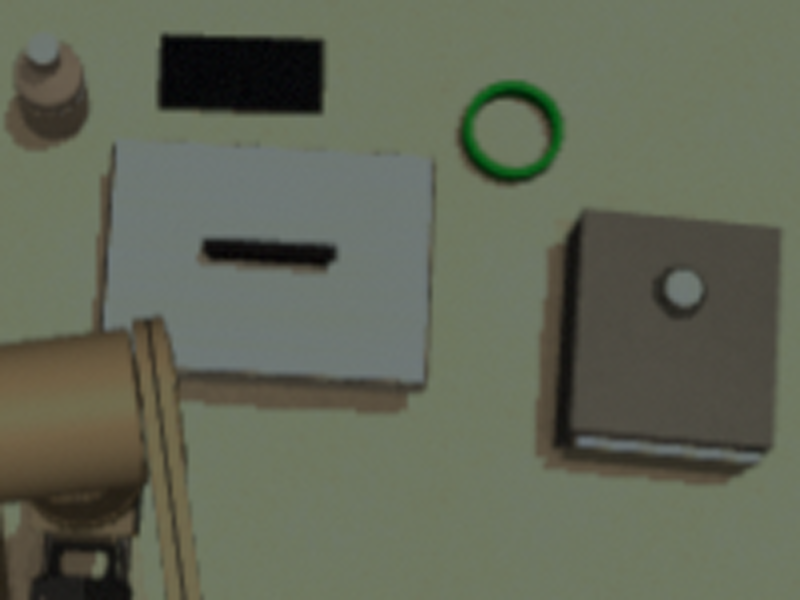

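The lid corners dropped 2 to 2.7 px in the side view, which fits an 8 mm drop on all four. The drawer is shut and the bystanders have not moved, so I hand in.

```bash
python3 -c "
from cell import env
print(env.job_done())"
```

```text
the job is handed in; nothing more can be done
None
```

The job is done and handed in at about 39.5 s of the 208 s allowed. `job_done` gives no verdict, so the result rests on my own checks.

- **Drawer:** I pressed the latch button and the drawer sprang open with the robot clear of it. Later I pushed it shut; the force rose to about 29 N at the stop. After I backed off, the drawer front sat at the same pixels as at the start.
- **Dry box:** The cartridge is in the bay at own y = -81 mm. The two black cases are in the bays at -27 and 27 mm. Pictures taken before the lid went on showed all three standing. I saw no third black case in any view and left the green and orange look-alikes alone.
- **Lid:** I laid it on the box and pressed corners 1, 2, 3 and 0 in turn, each to its hard stop (24 to 43 N). All four stopped at TCP height 0.110 to 0.111 m, the seated height, and the side view shows them about 8 mm lower than before pressing.
- **Bystanders:** The phone, tape and bottle look unmoved by eye, and the arm ended clear of everything.

Two measurements disagreed slightly:
- The wrist camera was about 2 to 3 mm off the other views. I compared objects within the same image instead of trusting its absolute positions.
- The top view put the lid about 3 mm off the box centre in x before pressing, within its 4 mm play. I did not measure the offset again afterwards.

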